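# Set up a template blank in the drilling jig

## Task

Set up the next template blank for drilling: slide the narrow aluminium strip on top of the pile towards you until its end hangs about 50 mm over the front edge of the riser shelf, then pinch it by that end and lift it off. Lay it flat in the drilling jig, long side snug against the fence and far end snug against the end stop, let go, and press the toggle clamp's handle fully down so that the clamp holds it. Leave the two sheets under it on the pile and the small things lying around where they are.

Things in the scene. Friction and masses are not known exactly. Their poses are not given: they have to be found in the camera images.
- blank: the template blank: a plain flat aluminium strip with scribed lines, 190 (its x) x 55 (its y) x 3 mm thick, about 85 g, smooth, so that a fingertip pressed on it with a few newtons drags it; it lies on top of the pile, its length pointing roughly away from the robot. Origin: centre of its underside; z up.
- blank_near_end (a point): middle of the blank's short end nearest the robot (95 mm from its centre along its -x, half way up its thickness)
- sheet_mid: the wider brown hardboard sheet directly under the blank, 180 x 95 x 4 mm, loose. Origin: centre of its underside.
- sheet_low: the widest sheet, aluminium, at the bottom of the pile, 190 x 120 x 6 mm, loose, lying on the riser. Origin: centre of its underside.
- riser: plywood bench riser (low open shelf) that carries the pile, fixed: top 220 (x) x 240 (y) mm, its top face 100 mm above the bench. Origin: under its centre at bench height; x points away from the robot. The pile's lower sheets end 0 to 20 mm behind its front edge and are 10 mm high together. Nothing stands in front of the riser.
- riser_front_edge (a point): middle of the riser's front top edge (the edge nearest the robot); x away from the robot, y along the edge to the left
- jig: drilling jig, fixed: plywood base, top face 36 mm above the bench, from x = -50 to +85 mm and y = -100 to +100 mm. Origin: on the bench; x points away from the robot, y left. When home, the blank projects 75 mm past the base's front edge, so its near end can be held while it is laid down. The toggle clamp stands on the right part of the base (y = -78 to -9 mm, x = -3 to +33 mm).
- jig_fence (a point): middle of the inner face of the dark wooden fence on the jig's left, where it meets the base: jig x = +25, y = +75, z = 36 mm. The fence runs along x from x = -35 to +85 mm and is 16 mm higher than the base.
- jig_stop (a point): middle of the near face of the dark wooden end stop at the jig's far end, where it meets the base: jig x = +65, y = +35, z = 36 mm. It runs along y from y = +2 to +68 mm and is 12 mm higher than the base.
- jig_home (a point): where the centre of the blank's underside lies when it is home against fence and stop: jig x = -30, y = +47.5, z = 36 mm; axes as the jig's
- clamp_handle (a joint): toggle clamp handle, rad: 0 = raised 52 degrees (open), about 0.89 to 0.90 = level, at its stop (clamped); starts between 0 and 0.10. Pushed down from above it swings down; it is stiff (5 to 8 N at the grip) and stays where it is left. The clamp arm follows it: upright when open, level over the blank when closed.
- clamp_pivot (a point): the handle's turning axis, along x: jig x = +15, y = -45, z = 60 mm. From it the handle points to the jig's -y (right), 110 mm long; its black grip, 17 mm wide and 18 mm thick, covers the outer 75 mm.
- clamp_handle_end (a point): free end of the clamp handle, on its centre line, 110 mm from its axis; up to 155 mm above the bench when open
- clamp_arm: the clamp's steel hold-down arm with a rubber-tipped spindle; level, its rubber foot (16 mm across) presses on the blank at jig x = +15, y = +45 mm. When open it stands upright, up to 140 mm above the bench, nowhere further left than jig y = +10 mm, 10 mm clear of the blank's place.
- pen_blank: a square wooden pen blank 100 x 19 x 19 mm lying on the riser beside the pile; a bystander, to be left alone. Origin: centre of its underside.
- caliper: a steel caliper about 170 mm long and 8 mm thick lying between the riser and the jig; a bystander, to be left alone. Origin: centre of its underside.
- chuck_key: a steel T-shaped chuck key, 106 x 100 x 12 mm, lying in front of the caliper, between riser and jig; a bystander, to be left alone. Origin: centre of its underside.
Things that resemble listed ones, but are neither listed nor needed, are in the scene too. Leave any black or purple look-alike of the blank alone.

How it is judged:
By the outcome, as a careful person would: the job done as asked, in the order asked, and still so for the second after the job is handed in, with the robot touching nothing.
It also fails if it takes over 64 s, if anything falls off the work surface, if the arm or the gripper's body presses on something with over 40 N, if the wrist force passes 120 N, or if a joint passes its speed limit or range.

## Robot

A 7-joint arm with a two-finger parallel gripper is mounted at the origin on the work surface. World frame = base frame: x ahead of the robot, y to its left, z up, the work surface at z = 0. Lengths are in m, angles in degrees, forces in N, time in s.
With the tool pointing down it reaches from about 0.4 to 0.85 m from the base axis. Payload 4.5 kg.
Tool frame: the origin (TCP) lies between the finger pads; the fingertips stand 19 mm ahead of it and the grasp point (between the pads) is the TCP; y points along the fingers, z is the direction in which the jaws open and shut, and the axes are right-handed (so a half turn about y gives the same grasp; the last joint's range is limited). The gripper opens to 85 mm and grips with 20 to 120 N. Pads are 22 mm wide; open, the fingers measure 114 mm over their backs; the gripper's body (76 mm by 85 mm) begins 54 mm behind the grasp point. The pads swing forward as they close: fully open they stand 13 mm farther back than shut.
Start: joints at [-67.678, 39.483, -11.15, 89.685, 9.013, 51.709, -12.324], TCP at [0.218, 0.586, 0.25] pointing down, gripper open.
Joint ranges: [-172.22, 172.22], [-26.19, 119.32], [-84.43, 86.54], [7.71, 146.69], [-57.33, 237.33], [2.42, 119.75], [-152.13, 152.13]. Speed limits (degrees/s): [147.25, 147.25, 180, 180, 180, 180, 180].

## Interface

Orientations are given as a 3x3 rotation matrix whose columns are the frame's x, y, z axes.
In Python, from bench import robot gives the robot as it stands.
- The arm moves only by the tool play_rows, never from a script. Its argument "deltas" is a list of rows, each a list of 3 entries, a list of its own where there are three numbers: the shift along the tool's x, y, z in mm, then the turn, a rotation vector about the tool's x, y, z in rad, then the opening, from 0 (shut) to 1 (fully open). A call has 1 to 20 rows; each row shifts and turns the pose as measured when the row begins, along the tool's axes as they then stand; what a row does not reach is not made up. A row lasts 1/8 s, in which the tool goes at most 62.5 mm and 10.7 degrees, less where a joint would pass 70% of its speed; a pose out of reach is approached as far as the arm can. A call is refused whole if a number of a shift passes 62.5 or a number of a turn 0.188, either way. A call with a gripper value outside its range is refused whole. The fingers move at their own pace and stop on an object; "newtons" is the grip in N (left out, the last holds). Time passes only in rows, so rows that do not move let the fingers close. It gives the time, the measured TCP pose, the force and the opening at its end, in the units of the state.
- robot.state(): the state, without advancing time (a new reading comes with each control period).
- robot.camera(name): name is "scene" or "top" or "wrist"; returns a dict with "pixels" (480x640x3 uint8, red, green, blue), "range_z" (480x640 float32, m along the optical axis (not along the pixel's ray), 0 where there is no reading), "intrinsics" (3x3 intrinsics, pixels), "dist" ([k1, k2, p1, p2, k3] as OpenCV has them; the pictures are not rectified), "eye" and "rotation" of the camera in the world; the wrist camera has in their place "hand_eye" (4x4, takes a point from camera to tool coordinates, whose origin is the TCP and whose axes are the tool frame's). Camera axes: x right, y up, looking along -z (the intrinsics and any distortion apply to the point x, -y, -z); pixel columns grow to the right and rows downward; lengths in m; the calibration is good to about 2 mm. A picture is of the moment at which its call begins: read the wrist's pose just before it.
- robot.hand_in(): hands the job in, once; it reports no verdict.
The state is a dict: "clock": time; "q": joint angles; "joint_velocities": joint speeds; "joint_torque": joint torques, N m; "position": TCP position; "orientation": TCP orientation; "contact_force": force on the tool from outside, world axes, zero at the start; "ft_torque": the same for the moment, N m; "grip_width": finger opening in m.
Only numpy, scipy, OpenCV 4.12 (cv2) and the standard library are available. Lean on these libraries where they do the work, as an engineer would, in place of code of your own. Each camera call takes 0.05 s, during which the arm holds its last target.

## Working session

There is one attempt and no reset: what is moved stays moved. The work goes in short steps, Python scripts to look and compute and a tool call to move; the robot and the scene stay as the last step left them, time stands still between calls to the robot, and variables do not carry over. Pictures are saved under pics/ and viewed, and the job is handed in when it is done.

Besides the shell and the picture viewer there is one more tool, called after "Emit:" as name([rows], argument=value, ...), one row to a line, values as JSON. play_rows: Moves the arm, as the interface text tells. Its arguments: {"type":"object","properties":{"deltas":{"type":"array","items":{"type":"array"}},"newtons":{"type":"number"}},"required":["deltas"]}

```bash
mkdir -p pics; cat > h.py <<'E'
import numpy as np, cv2, json
from bench import robot
def snap(name,fn):
    s=robot.state(); c=robot.camera(name)
    cv2.imwrite('pics/'+fn+'.png',c['pixels'][:,:,::-1])
    if name=='wrist':
        T=np.eye(4);T[:3,:3]=np.array(s['orientation']);T[:3,3]=s['position']
        M=T@np.array(c['hand_eye']);c['eye']=M[:3,3];c['rotation']=M[:3,:3]
    np.save('pics/'+fn+'.npy',c,allow_pickle=True)
    return c
def load(fn): return np.load('pics/'+fn+'.npy',allow_pickle=True).item()
def rays(c,uv):
    p=cv2.undistortPoints(np.array(uv,float).reshape(-1,1,2),np.array(c['intrinsics']),np.array(c['dist'],float)).reshape(-1,2)
    d=np.c_[p[:,0],-p[:,1],-np.ones(len(p))]
    return d@np.array(c['rotation']).T
def onplane(c,uv,z):
    d=rays(c,uv);e=np.array(c['eye']);return e+d*((z-e[2])/d[:,2])[:,None]
def bydepth(c,uv):
    d=rays(c,uv);e=np.array(c['eye'])
    return np.array([e+di*c['range_z'][int(round(v)),int(round(u))] for di,(u,v) in zip(d,uv)])
def proj(c,P):
    p=(np.array(P,float).reshape(-1,3)-c['eye'])@np.array(c['rotation']);p=p*[1,-1,-1]
    return cv2.projectPoints(p,np.zeros(3),np.zeros(3),np.array(c['intrinsics']),np.array(c['dist'],float))[0].reshape(-1,2)
def xyzmap(c):
    v,u=np.mgrid[0:480,0:640];d=rays(c,np.c_[u.ravel(),v.ravel()]);
    return (np.array(c['eye'])+d*c['range_z'].reshape(-1,1)).reshape(480,640,3)
E
python3 - <<'E'
from h import *
s=robot.state();print(s)
for n in('scene','top','wrist'):
    c=snap(n,n+'0');print(n,c['eye'],c['rotation'],c['intrinsics'])
E
```

```text
{'clock': 0.0, 'q': array([-67.67968419,  39.5359844 , -11.14118275,  89.74680255,
         9.01296833,  51.7087585 , -12.32480346]), 'joint_velocities': array([ 0.04370703, -0.07278151,  0.00394484, -0.07352274,  0.0475334 ,
       -0.0526638 , -0.06344444]), 'joint_torque': array([-2.19015678e-04, -5.39608169e+01, -1.26680028e+00, -1.58541781e+01,
        9.04999935e-03,  9.57116164e-03,  9.73611634e-06]), 'position': array([0.21755048, 0.58524186, 0.24944291]), 'orientation': array([[ 9.37393119e-01, -4.97257552e-04,  3.48272728e-01],
       [-3.48273037e-01, -1.85197989e-03,  9.37391307e-01],
       [ 1.78869182e-04, -9.99998161e-01, -1.90921461e-03]]), 'contact_force': array([ 0.39631031, -0.53023138, -0.49679309]), 'ft_torque': array([ 0.00494904, -0.06672384,  0.00063646]), 'grip_width': 0.0854005892591484}
scene [1.26381083 0.75066528 0.81313175] [[-0.69886565 -0.38735022  0.60128746]
 [ 0.71504613 -0.35815058  0.60036421]
 [-0.01719975  0.8495222   0.52727242]] [[546.11293005   0.         327.69138715]
 [  0.         546.11293005 246.17931793]
 [  0.           0.           1.        ]]
top [ 0.40870282 -0.07334089  1.18161686] [[-0.01571542  0.99615358 -0.08620364]
 [-0.99953773 -0.0178957  -0.02457799]
 [-0.02602612  0.08577753  0.99597432]] [[450.47949214   0.         323.79311687]
 [  0.         450.47949214 242.80207864]
 [  0.           0.           1.        ]]
wrist [0.14310056 0.61234843 0.37345184] [[ 0.34889376 -0.89259926 -0.28555158]
 [ 0.9371613   0.33186103  0.10768919]
 [-0.00135985 -0.30517997  0.95229372]] [[382.49228579   0.         319.98521039]
 [  0.         382.49228579 235.51675696]
 [  0.           0.           1.        ]]
```

View pics/top0.png

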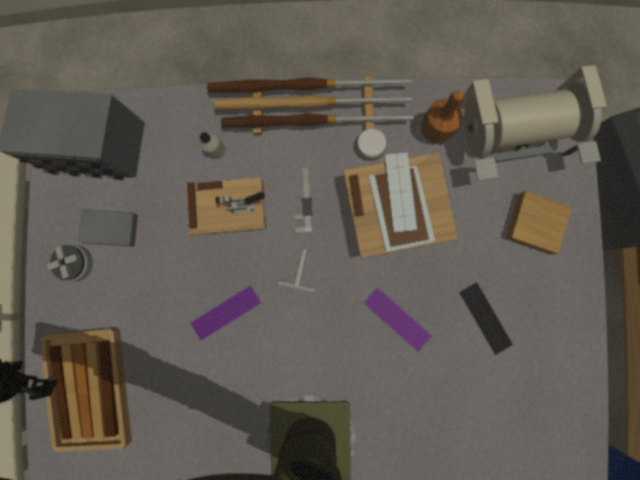

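View pics/scene0.png

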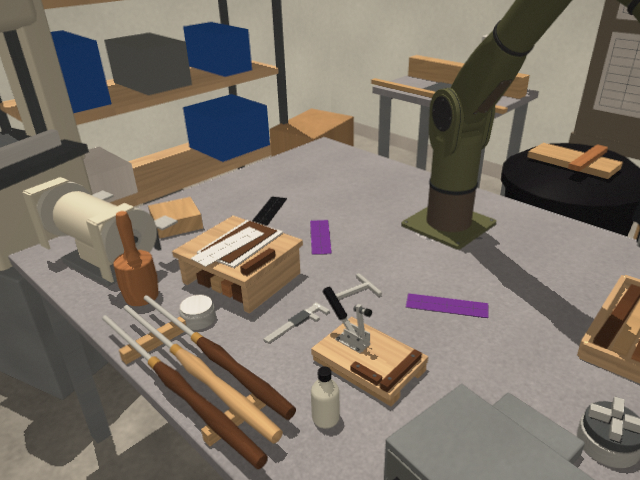

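View pics/wrist0.png

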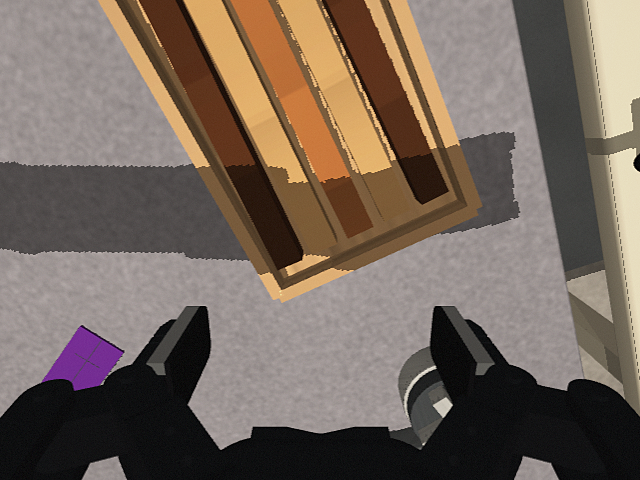

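Candidates in the top view:
- Silver scribed strip on the pile at (400,190).
- Purple strips at (226,313) and (397,320).
- Black strip at (486,318).

The description fits the silver strip, so next I check it in a close crop and measure it.

```bash
python3 - <<'E'
from h import *
c=load('top0');im=c['pixels'][:,:,::-1]
a=cv2.resize(im[140:265,330:470],None,fx=4.2,fy=4.2,interpolation=cv2.INTER_CUBIC)
b=cv2.resize(im[165:245,175:275],None,fx=6,fy=6,interpolation=cv2.INTER_CUBIC)
cv2.imwrite('pics/cropA.png',np.clip(a*1.5,0,255));cv2.imwrite('pics/cropB.png',np.clip(b*1.8,0,255))
m=xyzmap(c)
for z0,z1,n in((.11,.122,'pile'),(.1075,.125,'blank'),(.09,.104,'riser'),(.03,.042,'jig')):
  k=((m[...,2]>z0)&(m[...,2]<z1)&(c['range_z']>0)).astype(np.uint8)
  for i,st in enumerate(cv2.connectedComponentsWithStats(k)[2]):
    if i and st[4]>150: print(n,st)
for uv in [(400,190),(400,160),(405,225),(378,200),(425,230),(447,230),(255,220),(200,205),(210,187)]: print(uv,bydepth(c,[uv])[0].round(4))
E
```

```text
pile [428  99  35  33 548]
pile [574 142  27  22 301]
pile [ 375  153   55   94 2506]
pile [474 157  24  23 296]
pile [350 175  14  41 304]
blank [428  99  35  34 654]
blank [110 106  19  63 220]
blank [573 142  28  22 404]
blank [ 374  153   59   97 3319]
blank [474 157  25  23 422]
blank [350 175  14  41 332]
riser [100 109  32  64 194]
riser [ 343  152  115  106 4234]
jig [ 189  178   75   57 2805]
jig [  78  209   56   37 1710]
jig [  40  329   87  121 5359]
jig [ 47 394  50  58 429]
(400, 190) [ 0.6254 -0.2324  0.113 ]
(400, 160) [ 0.6998 -0.2352  0.112 ]
(405, 225) [ 0.5403 -0.2415  0.1134]
(378, 200) [ 0.6035 -0.1796  0.1042]
(425, 230) [ 0.5277 -0.2894  0.1114]
(447, 230) [ 0.5278 -0.3447  0.1024]
(255, 220) [0.5702 0.1318 0.0353]
(200, 205) [0.6129 0.2771 0.036 ]
(210, 187) [0.657  0.2471 0.0496][ WARN:0@0.592] global loadsave.cpp:1063 imwrite_ Unsupported depth image for selected encoder is fallbacked to CV_8U.
```

View pics/cropA.png

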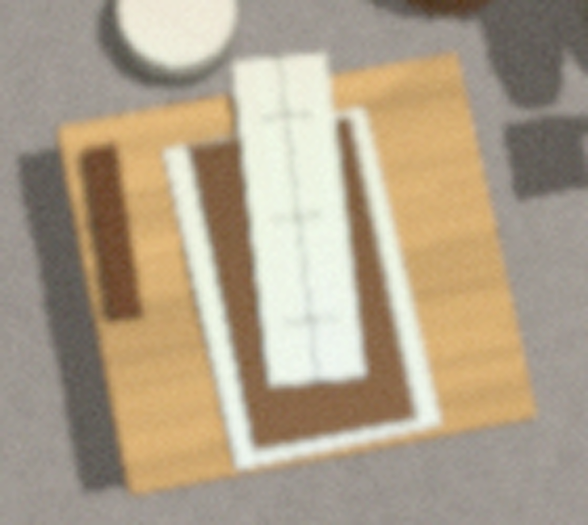

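View pics/cropB.png

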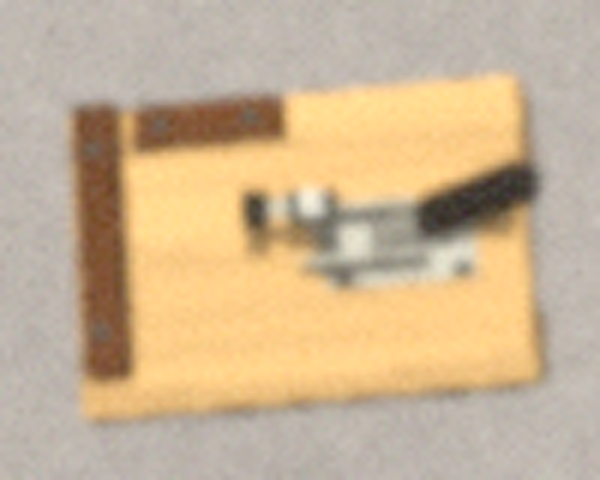

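```bash
python3 - <<'E'
from h import *
c=load('top0')
def A(p,z,s=4.2,o=(330,140)):
    p=(np.array(p,float)+.5)/s-.5+np.array(o);return onplane(c,p,z)
def B(p,z): return A(p,z,6,(175,165))
def yaw(a,b): d=b-a;return np.degrees(np.arctan2(d[1],d[0])),np.linalg.norm(d)
bl=A([(268,387),(366,378),(233,60),(327,54)],.113);print('blank',bl.round(4),bl.mean(0),yaw(bl[0],bl[2]),yaw(bl[1],bl[3]),yaw(bl[1],bl[0]))
r=A([(130,493),(536,415),(60,128),(458,53)],.1);print('riser',r.round(4),yaw(r[0],r[2]),yaw(r[1],r[3]),yaw(r[1],r[0]))
s=A([(238,468),(440,425)],.106);print('low',s.round(4))
j=B([(85,420),(542,377),(520,75)],.036);print('jig',j.round(4),yaw(j[1],j[0]),yaw(j[1],j[2]))
f=B([(120,105),(130,375)],.052);print('fence',f.round(4),yaw(f[1],f[0]))
t=B([(137,150),(283,135)],.048);print('stop',t.round(4),yaw(t[1],t[0]))
E
```

```text
blank [[ 0.5246 -0.2134  0.113 ]
 [ 0.5288 -0.2694  0.113 ]
 [ 0.7153 -0.1994  0.113 ]
 [ 0.718  -0.254   0.113 ]] [ 0.621675   -0.23402856  0.113     ] (np.float64(4.210242885164577), np.float64(0.191191439827578)) (np.float64(4.641085795898644), np.float64(0.189847681033795)) (np.float64(94.24959675016174), np.float64(0.05611811681786667))
riser [[ 0.4665 -0.1344  0.1   ]
 [ 0.5071 -0.3695  0.1   ]
 [ 0.6802 -0.0987  0.1   ]
 [ 0.7214 -0.3335  0.1   ]] (np.float64(9.487771229448008), np.float64(0.21660727546667394)) (np.float64(9.537238723713594), np.float64(0.21723036707105078)) (np.float64(99.80276198660557), np.float64(0.23854515469457427))
low [[ 0.4793 -0.1959  0.106 ]
 [ 0.5018 -0.3122  0.106 ]]
jig [[0.5357 0.3063 0.036 ]
 [0.5503 0.1059 0.036 ]
 [0.6827 0.1153 0.036 ]] (np.float64(94.19153246259127), np.float64(0.20091233403746378)) (np.float64(4.055371843696064), np.float64(0.13273784143739975))
fence [[0.6707 0.2876 0.052 ]
 [0.5529 0.2814 0.052 ]] (np.float64(2.985795161157173), np.float64(0.1180136045165622))
stop [[0.6515 0.281  0.048 ]
 [0.6563 0.2166 0.048 ]] (np.float64(94.25223689335267), np.float64(0.06457672220960797))
```

Emit:
play_rows([
  [[44,0,-42],[0,0,0],0],
  [[44,0,-42],[0,0,0],0],
  [[44,0,-42],[0,0,0],0],
  [[44,0,-42],[0,0,0],0],
  [[44,0,-42],[0,0,0],0],
  [[44,0,-42],[0,0,0],0],
  [[44,0,-42],[0,0,0],0],
  [[44,0,-42],[0,0,0],0],
  [[44,0,-42],[0,0,0],0],
  [[44,0,-42],[0,0,0],0],
])

```text
clock: 1.4
position: [0.4904, 0.0302, 0.2467]
orientation: [[0.941, -0.001, 0.338], [-0.338, 0.004, 0.941], [-0.002, -1.0, 0.003]]
contact_force: [0.7, 0.9, -0.5]
grip_width: -0.0001
```

Emit:
play_rows([
  [[42,0,-43],[0,0,0],0],
  [[42,0,-43],[0,0,0],0],
  [[42,0,-43],[0,0,0],0],
  [[42,0,-43],[0,0,0],0],
  [[30,0,-30],[0,0,0],0],
  [[0,0,0],[0,0,0],0],
])

```text
clock: 2.15
position: [0.6108, -0.2431, 0.2437]
orientation: [[0.938, -0.001, 0.347], [-0.347, 0.002, 0.938], [-0.002, -1.0, 0.001]]
contact_force: [0.4, 0.3, -0.1]
grip_width: 0.0001
```

```bash
python3 - <<'E'
from h import *
c=snap('wrist','w1');s=robot.state();print(s['q'],s['position'],s['orientation'],s['contact_force'])
P=[(.612,-.235,.113),(.5246,-.2134,.113),(.5288,-.2694,.113),(.4665,-.1344,.1),(.5071,-.3695,.1)]
print(proj(c,P).round(1))
E
```

```text
[ 26.3881539   42.89385817 -16.94045642  83.84766915  13.71680599
  55.45723524  75.7450047 ] [ 0.61039971 -0.24057341  0.24370142] [[ 0.93877147 -0.0018547   0.34453546]
 [-0.34452751  0.00361123  0.93876927]
 [-0.00298533 -0.99999176  0.00275113]] [ 0.52070361 -0.30650451 -0.5719643 ]
[[332.5 230.2]
 [317.7  93.2]
 [238.4 132. ]
 [408.4 -52.8]
 [ 95.9 153. ]]
```

View pics/w1.png

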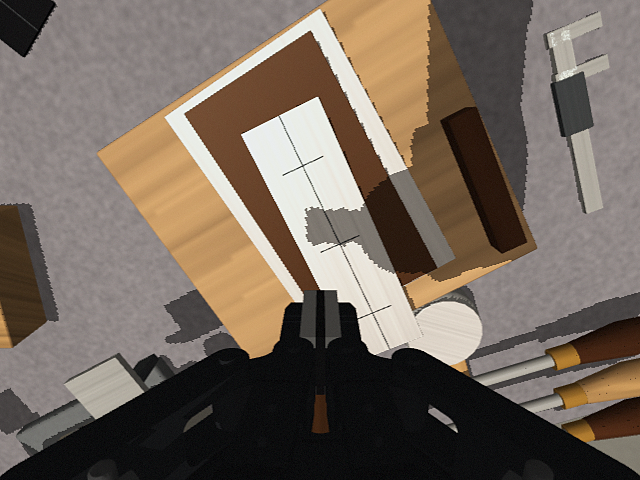

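```bash
python3 - <<'E'
from h import *
c=load('w1')
b=onplane(c,[(319,97),(242,133),(420,332)],.113);print(b.round(4),np.linalg.norm(b[0]-b[1]),np.degrees(np.arctan2(*(b[2]-b[0])[1::-1])))
print('near',b[:2].mean(0))
r=onplane(c,[(98,153),(322,8)],[.1]);print(r.round(4),onplane(c,[(98,153)],.1),onplane(c,[(319,9)],.106),onplane(c,[(166,117)],.106))
m=xyzmap(c);print([m[v,u].round(4) for u,v in((290,160),(260,180),(180,140),(130,165))])
E
```

```text
[[ 0.527  -0.2134  0.113 ]
 [ 0.5302 -0.2675  0.113 ]
 [ 0.7113 -0.2     0.113 ]] 0.05417200447712018 4.168122175632575
near [ 0.52857507 -0.24042452  0.113     ]
[[ 0.5076 -0.3682  0.1   ]
 [ 0.4786 -0.1934  0.1   ]] [[ 0.50761224 -0.3681861   0.1       ]] [[ 0.47978105 -0.19585389  0.106     ]] [[ 0.50347209 -0.31130632  0.106     ]]
[array([ 0.5568, -0.2447,  0.1141]), array([ 0.5624, -0.269 ,  0.1108]), array([ 0.5195, -0.3112,  0.1007]), array([ 0.5226, -0.3509,  0.1013])]
```

Emit:
play_rows([
  [[0,50,6],[0,0,0],0],
  [[0,45,1],[0,0,0],0],
  [[0,5,0],[0,0,0],0],
  [[0,0,0],[0,0,0],0],
])

```text
clock: 2.7
position: [0.6138, -0.2267, 0.144]
orientation: [[0.941, 0.001, 0.338], [-0.338, 0.008, 0.941], [-0.002, -1.0, 0.007]]
contact_force: [0.7, 0.9, 1.3]
grip_width: -0.0
```

Emit:
play_rows([
  [[0,6,-7],[0,0,0],0],
  [[0,3,-1],[0,0,0],0],
  [[0,2,0],[0,0,0],0],
])

```text
clock: 3.08
position: [0.6131, -0.2351, 0.1367]
orientation: [[0.941, 0.007, 0.338], [-0.338, 0.005, 0.941], [0.005, -1.0, 0.008]]
contact_force: [0.3, -0.2, -1.0]
grip_width: 0.0002
```

Emit:
play_rows([
  [[0,3,0],[0,0,0],0],
  [[0,2,0],[0,0,0],0],
])

```text
clock: 3.32
position: [0.6134, -0.2354, 0.1321]
orientation: [[0.941, 0.008, 0.339], [-0.339, 0.005, 0.941], [0.006, -1.0, 0.008]]
contact_force: [-4.1, 1.4, 14.8]
grip_width: -0.0004
```

Emit:
play_rows([
  [[0,2,0],[0,0,0],0],
])

```text
clock: 3.45
position: [0.6134, -0.2354, 0.1321]
orientation: [[0.941, 0.008, 0.339], [-0.339, 0.005, 0.941], [0.006, -1.0, 0.007]]
contact_force: [-6.9, 1.0, 22.3]
grip_width: 0.0001
```

Emit:
play_rows([
  [[0,2,0],[0,0,0],0],
])

```text
clock: 3.58
position: [0.6135, -0.2353, 0.1321]
orientation: [[0.941, 0.008, 0.339], [-0.339, 0.004, 0.941], [0.007, -1.0, 0.007]]
contact_force: [-4.5, 0.5, 14.7]
grip_width: 0.0001
```

Emit:
play_rows([
  [[-5.5,0.7,-2.5],[0,0,0],0],
  [[-9,0.7,-4],[0,0,0],0],
  [[-9,0.7,-4],[0,0,0],0],
])

```text
clock: 3.95
position: [0.5911, -0.237, 0.1322]
orientation: [[0.941, 0.018, 0.338], [-0.338, 0.003, 0.941], [0.016, -1.0, 0.009]]
contact_force: [1.9, -0.4, 5.3]
grip_width: -0.0001
```

```bash
python3 - <<'E'
from h import *
c=snap('wrist','w2');t=snap('top','t2')
s=robot.state();print(s['position'],s['contact_force'])
cv2.imwrite('pics/t2c.png',np.clip(cv2.resize(t['pixels'][140:265,330:470,::-1],None,fx=4.2,fy=4.2,interpolation=cv2.INTER_CUBIC)*1.5,0,255).astype(np.uint8))
E
```

```text
[ 0.58964908 -0.2372893   0.13215188] [-0.46865404  1.22379105  7.62602167]
```

View pics/w2.png

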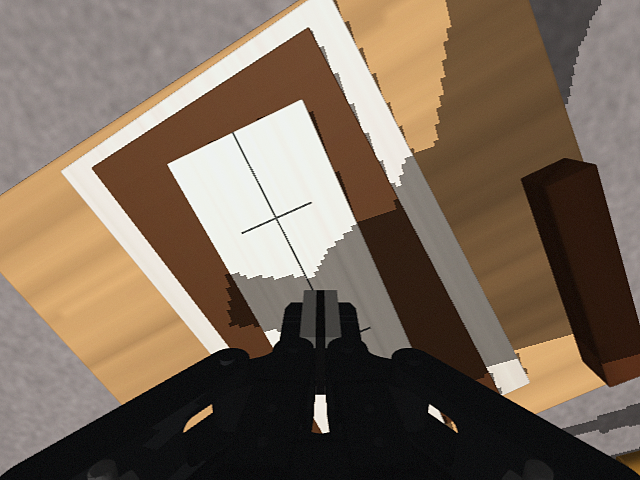

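View pics/t2c.png

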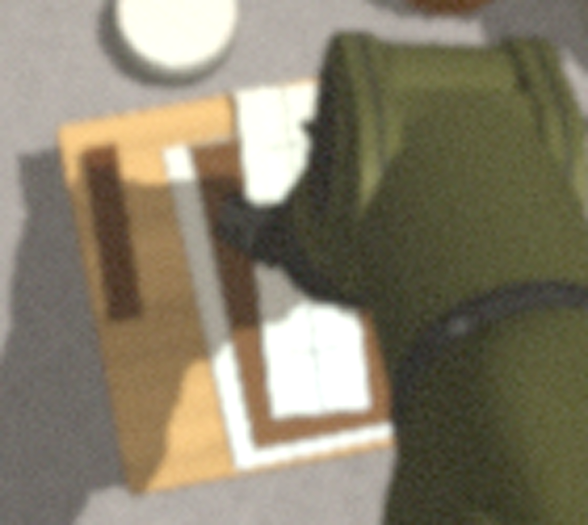

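```bash
python3 - <<'E'
from h import *
c=load('w2')
b=onplane(c,[(303,100),(168,163)],.113);print(b.round(4),b.mean(0),np.degrees(np.arctan2(*(b[0]-b[1])[1::-1]))-90)
print(onplane(c,[(93,168)],.11),onplane(c,[(62,172)],.106))
E
```

```text
[[ 0.5106 -0.215   0.113 ]
 [ 0.5142 -0.2692  0.113 ]] [ 0.51242347 -0.24212537  0.113     ] 3.832610658472717
[[ 0.50637212 -0.29769788  0.11      ]] [[ 0.50344994 -0.31210237  0.106     ]]
```

Emit:
play_rows([
  [[-9,0.8,-4],[0,0,0],0],
  [[-9,0.8,-4],[0,0,0],0],
  [[-9,0.8,-4],[0,0,0],0],
  [[-9,0.8,-4],[0,0,0],0],
  [[-9,0.8,-4],[0,0,0],0],
  [[-9,0.8,-4],[0,0,0],0],
])

```text
clock: 4.8
position: [0.5395, -0.2421, 0.1323]
orientation: [[0.94, 0.044, 0.337], [-0.337, -0.0, 0.941], [0.042, -0.999, 0.015]]
contact_force: [3.2, -0.4, 7.0]
grip_width: -0.0001
```

```bash
python3 - <<'E'
from h import *
c=snap('wrist','w3')
s=robot.state();print(s['position'],s['contact_force'])
E
```

```text
[ 0.5380857  -0.24242031  0.13226009] [1.19764345 1.86686452 8.62632585]
```

View pics/w3.png

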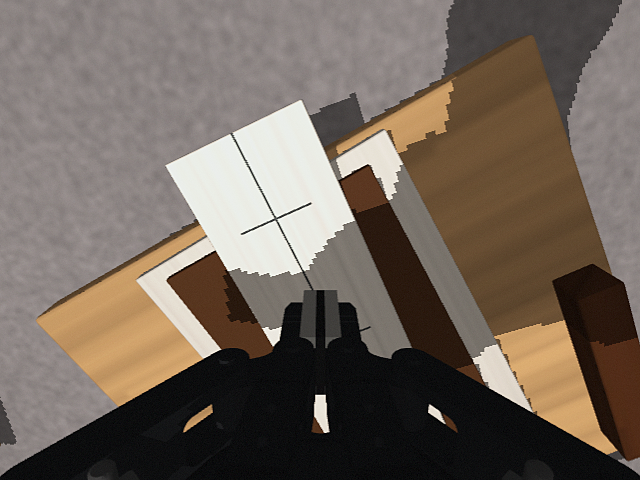

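```bash
python3 - <<'E'
from h import *
c=load('w3')
b=onplane(c,[(302,100),(167,164)],.113);print(b.round(4),b.mean(0),np.degrees(np.arctan2(*(b[0]-b[1])[1::-1]))-90)
print(onplane(c,[(168,274)],.11),onplane(c,[(137,279)],.106),onplane(c,[(38,320),(531,36)],.1))
E
```

```text
[[ 0.4594 -0.2205  0.113 ]
 [ 0.4634 -0.2743  0.113 ]] [ 0.46138813 -0.24741025  0.113     ] 4.177730585952887
[[ 0.50384167 -0.29614879  0.11      ]] [[ 0.50268593 -0.31173607  0.106     ]] [[ 0.50740484 -0.36816396  0.1       ]
 [ 0.46693487 -0.13569653  0.1       ]]
```

Emit:
play_rows([
  [[-9,1.2,-4],[0,0,0],0],
  [[-9,1.2,-4],[0,0,0],0],
  [[-8,1.2,-3.5],[0,0,0],0],
  [[0,0,0],[0,0,0],0],
])

```text
clock: 5.35
position: [0.5175, -0.2451, 0.1327]
orientation: [[0.939, 0.065, 0.336], [-0.337, -0.004, 0.942], [0.063, -0.998, 0.018]]
contact_force: [-0.5, 0.4, -0.2]
grip_width: 0.0004
```

```bash
python3 - <<'E'
from h import *
c=snap('wrist','w4')
s=robot.state();print(s['position'],s['contact_force'],s['q'])
E
```

```text
[ 0.51751345 -0.24505565  0.13247914] [ 0.41797117 -0.41298594  3.02642754] [ 29.6021836   44.41857538 -13.87671118 107.85065612  19.70592266
  26.30928236  72.67522557]
```

View pics/w4.png

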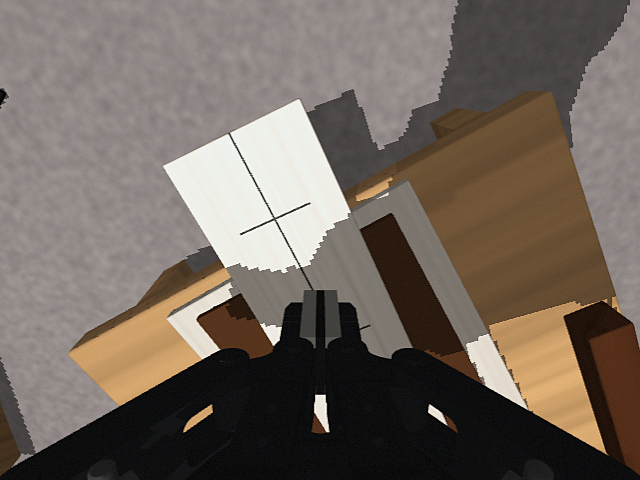

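```bash
python3 - <<'E'
from h import *
c=load('w4')
b=onplane(c,[(299,99),(164,166)],.113);print(b.round(4),b.mean(0),np.degrees(np.arctan2(*(b[0]-b[1])[1::-1]))-90)
r=onplane(c,[(70,352),(552,93)],.1);print(r)
n=r[1]-r[0];n/=np.linalg.norm(n);print('overhang',[(-(p-r[0])[0]*n[1]+(p-r[0])[1]*n[0]) for p in (b[0],b[1],b.mean(0))])
print(onplane(c,[(197,318)],.11),onplane(c,[(168,316)],.106))
E
```

```text
[[ 0.4371 -0.2244  0.113 ]
 [ 0.4419 -0.2782  0.113 ]] [ 0.43951166 -0.2512945   0.113     ] 5.140790215730561
[[ 0.50653831 -0.36777963  0.1       ]
 [ 0.46733449 -0.13486653  0.1       ]]
overhang [np.float64(0.04468294336725569), np.float64(0.04884132871198076), np.float64(0.04676213603961821)]
[[ 0.50537535 -0.29744685  0.11      ]] [[ 0.50201124 -0.3111271   0.106     ]]
```

Emit:
play_rows([
  [[-5,1.0,-2.2],[0,0,0],0],
  [[0,-1,0],[0,0,0],0],
])

```text
clock: 5.65
position: [0.5143, -0.2455, 0.1332]
orientation: [[0.939, 0.071, 0.336], [-0.336, -0.004, 0.942], [0.068, -0.997, 0.02]]
contact_force: [-0.9, -0.5, -0.6]
grip_width: -0.0002
```

Emit:
play_rows([
  [[0,-40,0],[0,0,0],0],
  [[0,-50,0],[0,0,-0.06],0],
  [[0,-50,0],[0,0,0],0],
  [[0,0,0],[0,0,0],0],
])

```text
clock: 6.15
position: [0.4974, -0.2434, 0.2722]
orientation: [[0.934, 0.117, 0.336], [-0.336, -0.022, 0.942], [0.118, -0.993, 0.019]]
contact_force: [0.1, -0.3, -0.7]
grip_width: 0.0
```

```bash
python3 - <<'E'
from h import *
c=snap('wrist','w5')
s=robot.state();print(s['position'],s['contact_force'],s['q'],s['orientation'])
E
```

```text
[ 0.49593146 -0.24306694  0.27008559] [-0.51542461 -0.39516772 -1.11611779] [ 34.84193337  30.82337093 -20.02391629 106.56377322  14.90064903
  38.48138767  77.08763089] [[ 0.9349073   0.11307672  0.33639559]
 [-0.33631449 -0.02037081  0.94152939]
 [ 0.1133177  -0.99337741  0.01898452]]
```

View pics/w5.png

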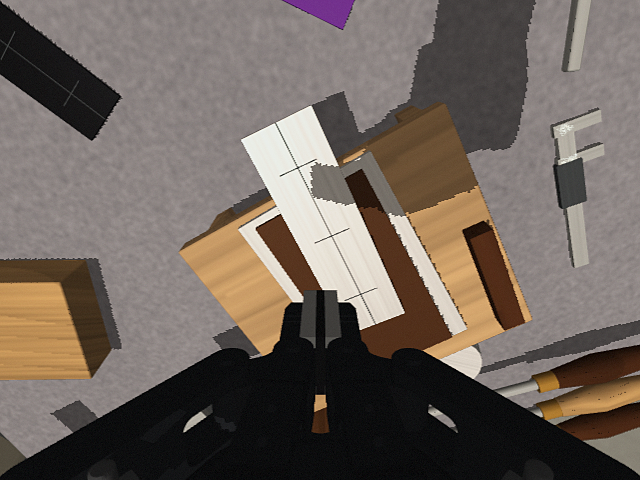

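```bash
cat > kin.py <<'E'
import numpy as np
from scipy.spatial.transform import Rotation as Ro
Y=lambda a:Ro.from_euler('y',a,degrees=True); Z=lambda a:Ro.from_euler('z',a,degrees=True)
def fk(q,L,sg,C):
    d1,d3,d5,d7,a3,a6=L
    r=Z(sg[0]*q[0]); p=np.array([0,0,d1]); r=r*Y(q[1]); r3=r*Z(sg[1]*q[2])
    p=p+r3.apply([a3,0,d3]); r=r3*Y(q[3]); p=p+r.apply([-a3,0,0]); r=r*Z(sg[2]*q[4]); p=p+r.apply([0,0,d5])
    r=r*Y(q[5]); p=p+r.apply([a6,0,d7]); r=r*Z(sg[3]*q[6])*C
    return p,r
E
cat > fit.py <<'E'
from kin import *
import itertools
from scipy.optimize import least_squares
S=[([-67.67968419,39.5359844,-11.14118275,89.74680255,9.01296833,51.7087585,-12.32480346],[.21755048,.58524186,.24944291],[[9.37393119e-01,-4.97257552e-04,3.48272728e-01],[-3.48273037e-01,-1.85197989e-03,9.37391307e-01],[1.78869182e-04,-9.99998161e-01,-1.90921461e-03]]),
([26.3881539,42.89385817,-16.94045642,83.84766915,13.71680599,55.45723524,75.7450047],[.61039971,-.24057341,.24370142],[[.93877147,-.0018547,.34453546],[-.34452751,.00361123,.93876927],[-.00298533,-.99999176,.00275113]]),
([29.6021836,44.41857538,-13.87671118,107.85065612,19.70592266,26.30928236,72.67522557],[.51751345,-.24505565,.13247914],[[.939,.065,.336],[-.337,-.004,.942],[.063,-.998,.018]]),
([34.84193337,30.82337093,-20.02391629,106.56377322,14.90064903,38.48138767,77.08763089],[.49593146,-.24306694,.27008559],[[.9349073,.11307672,.33639559],[-.33631449,-.02037081,.94152939],[.1133177,-.99337741,.01898452]])]
if __name__=='__main__':
  res=[]
  for sg in itertools.product([1,-1],repeat=4):
    for c0 in (0,90,180,270):
      def f(x):
        o=[]
        C=Ro.from_rotvec(x[6:9])*(Z(c0)*Ro.from_matrix([[1,0,0],[0,0,-1],[0,1,0]]).inv())
        for q,p,R in S:
            pp,r=fk(q,x[:6],sg,C);o+=list(pp-p)+list((r.inv()*Ro.from_matrix(R)).as_rotvec()*.5)
        return np.array(o)
      x0=[.34,.4,.4,.25,0,0,0,0,0]
      s=least_squares(f,x0);res.append((s.cost,sg,c0,s.x))
  res.sort(key=lambda t:t[0])
  for r in res[:4]:print(r[0],r[1],r[2],r[3].round(4))
E
python3 fit.py
python3 - <<'E'
from h import *
c=load('w5')
b=onplane(c,[(313,105),(242,138)],.113);print(b.round(4),b.mean(0),np.degrees(np.arctan2(*(b[0]-b[1])[1::-1]))-90)
r=onplane(c,[(181,250),(445,104)],.1)
n=r[1]-r[0];n/=np.linalg.norm(n);print(r,'overhang',[(-(p-r[0])[0]*n[1]+(p-r[0])[1]*n[0]) for p in (b[0],b[1],b.mean(0))])
E
```

```text
0.0002887892588310569 (-1, -1, -1, -1) 0 [ 8.2630e-01  8.5610e-01  4.3260e-01  9.5130e-01 -1.0550e-01  1.1940e-01
 -2.2214e+00  2.2215e+00  2.0000e-04]
0.00028878925883105903 (-1, -1, -1, -1) 270 [ 8.2630e-01  8.5610e-01  4.3260e-01  9.5130e-01 -1.0550e-01  1.1940e-01
  1.0000e-04  3.1417e+00  2.0000e-04]
0.00028878925883105947 (-1, -1, -1, -1) 90 [ 8.2630e-01  8.5610e-01  4.3260e-01  9.5130e-01 -1.0550e-01  1.1940e-01
  3.1417e+00 -1.0000e-04 -1.0000e-04]
0.0002887892588310615 (-1, -1, -1, -1) 180 [ 0.8263  0.8561  0.4326  0.9513 -0.1055  0.1194 -2.2214 -2.2213 -0.    ]
[[ 0.4344 -0.2235  0.113 ]
 [ 0.4382 -0.2779  0.113 ]] [ 0.43626496 -0.25067744  0.113     ] 3.9874502784805514
[[ 0.50596097 -0.36643243  0.1       ]
 [ 0.46693664 -0.13488138  0.1       ]] overhang [np.float64(0.04684131388879842), np.float64(0.052137449176685724), np.float64(0.04948938153274209)]
```

```bash
cat > ori.py <<'E'
from kin import *
from fit import S
# C estimate
Cs=[]
for q,p,R in S:
    _,r=fk(q,[0]*6,(-1,-1,-1,-1),Ro.identity()); Cs.append((r.inv()*Ro.from_matrix(R)).as_matrix())
C=Ro.from_matrix(np.round(Cs[0]))
def tgt(psi,zs,pitch=0):  # y points yaw psi, pitched down by pitch; z up*zs
    a,b=np.radians(psi),np.radians(pitch)
    y=np.array([np.cos(a)*np.cos(b),np.sin(a)*np.cos(b),-np.sin(b)])
    z=zs*np.array([np.cos(a)*np.sin(b),np.sin(a)*np.sin(b),np.cos(b)])
    return Ro.from_matrix(np.c_[np.cross(y,z),y,z])
def wrist(q1,q2,q3,q4,T):
    A=Z(-q1)*Y(q2)*Z(-q3)*Y(q4)
    e=(A.inv()*T*C.inv()).as_euler('ZYZ',degrees=True) # Z(-q5)Y(q6)Z(-q7)
    return -e[0],e[1],-e[2]
E
python3 - <<'E'
from ori import *
for c in Cs:print(c.round(3).tolist())
for psi in(4,-20,-40,-60):
  for zs in(1,-1):
    for q2,q4 in((20,120),(30,100),(0,140)):
      w=np.array(wrist(30,q2,-15,q4,tgt(psi,zs)));print(psi,zs,q2+q4,w.round(0))
E
```

```text
[[0.0, 0.0, -1.0], [-1.0, -0.0, -0.0], [-0.0, 1.0, 0.0]]
[[0.0, 0.0, -1.0], [-1.0, -0.0, -0.0], [-0.0, 1.0, 0.0]]
[[-0.0, 0.0, -1.0], [-1.0, -0.0, 0.0], [-0.0, 1.0, 0.0]]
[[0.0, -0.0, -1.0], [-1.0, 0.0, -0.0], [0.0, 1.0, -0.0]]
4 1 140 [-154.   51.  168.]
4 1 130 [-147.   41.  162.]
4 1 140 [-156.   53.  165.]
4 -1 140 [-154.   51.  -12.]
4 -1 130 [-147.   41.  -18.]
4 -1 140 [-156.   53.  -15.]
-20 1 140 [ 175.   50. -171.]
-20 1 130 [ 175.   40. -169.]
-20 1 140 [ 173.   50. -176.]
-20 -1 140 [175.  50.   9.]
-20 -1 130 [175.  40.  11.]
-20 -1 140 [173.  50.   4.]
-40 1 140 [ 150.   55. -157.]
-40 1 130 [ 148.   47. -149.]
-40 1 140 [ 149.   54. -160.]
-40 -1 140 [150.  55.  23.]
-40 -1 130 [148.  47.  31.]
-40 -1 140 [149.  54.  20.]
-60 1 140 [ 130.   65. -146.]
-60 1 130 [ 128.   59. -137.]
-60 1 140 [ 127.   63. -149.]
-60 -1 140 [130.  65.  34.]
-60 -1 130 [128.  59.  43.]
-60 -1 140 [127.  63.  31.]
```

```bash
cat > plan.py <<'E'
from ori import *
from bench import robot
def path(T,n,q=None,wrap=True):
    q=np.array(robot.state()['q']) if q is None else q
    w=np.array(wrist(*q[:4],T)); 
    if wrap and w[0]<-57: w[0]+=360
    A=Z(-q[0])*Y(q[1])*Z(-q[2])*Y(q[3])
    Rs=[]
    for t in np.linspace(0,1,n+1):
        a=q[4:]+(w-q[4:])*t
        Rs.append(A*Z(-a[0])*Y(a[1])*Z(-a[2])*C)
    print('to',w.round(1))
    for i in range(n):
        print((Rs[i].inv()*Rs[i+1]).as_rotvec().round(3).tolist(), Rs[i+1].as_matrix()[:,1].round(2))
E
python3 - <<'E'
from plan import *
path(tgt(-15,-1),14)
E
```

```text
to [183.4  45.5   7.7]
[-0.129, -0.078, -0.027] [ 0.1  -0.15 -0.98]
[-0.127, -0.076, -0.038] [ 0.1  -0.28 -0.95]
[-0.125, -0.075, -0.049] [ 0.13 -0.4  -0.91]
[-0.121, -0.074, -0.061] [ 0.17 -0.51 -0.84]
[-0.117, -0.073, -0.072] [ 0.23 -0.61 -0.76]
[-0.111, -0.072, -0.083] [ 0.31 -0.68 -0.67]
[-0.105, -0.07, -0.093] [ 0.4  -0.72 -0.57]
[-0.097, -0.069, -0.103] [ 0.49 -0.74 -0.46]
[-0.089, -0.068, -0.112] [ 0.59 -0.72 -0.36]
[-0.079, -0.067, -0.12] [ 0.68 -0.68 -0.26]
[-0.069, -0.066, -0.128] [ 0.77 -0.61 -0.17]
[-0.058, -0.064, -0.134] [ 0.85 -0.51 -0.1 ]
[-0.047, -0.063, -0.14] [ 0.92 -0.39 -0.04]
[-0.035, -0.062, -0.145] [ 0.97 -0.26  0.  ]
```

Emit:
play_rows([
  [[0,0,0],[-0.13,-0.08,-0.03],0.3],
  [[0,0,0],[-0.13,-0.08,-0.04],0.3],
  [[0,0,0],[-0.125,-0.075,-0.05],0.3],
  [[0,0,0],[-0.12,-0.075,-0.06],0.3],
  [[0,0,0],[-0.12,-0.07,-0.07],0.3],
])

```text
clock: 6.82
position: [0.4897, -0.2495, 0.2617]
orientation: [[0.978, 0.199, 0.066], [0.067, -0.592, 0.803], [0.199, -0.781, -0.592]]
contact_force: [1.1, -1.1, -0.8]
grip_width: 0.026
```

```bash
cat > log.py <<'E'
from bench import robot
import json,os
def log():
    s=robot.state();open('log.jsonl','a').write(json.dumps([list(s['q']),list(s['position']),[list(r) for r in s['orientation']]])+'\n');print(s['clock'],s['q'].round(1),s['position'].round(4),s['orientation'].round(3).tolist())
E
python3 - <<'E'
from log import log;log()
from plan import *
path(tgt(-15,-1),10)
E
```

```text
6.825 [-11.4  33.8  21.7 126.4  78.9  23.4  20.8] [ 0.4897 -0.2495  0.2617] [[0.978, 0.199, 0.066], [0.067, -0.592, 0.803], [0.199, -0.781, -0.592]]
to [171.4  66.8  -8.6]
[-0.094, -0.094, -0.041] [ 0.24 -0.66 -0.71]
[-0.095, -0.089, -0.056] [ 0.29 -0.71 -0.64]
[-0.095, -0.082, -0.071] [ 0.37 -0.75 -0.55]
[-0.093, -0.075, -0.085] [ 0.46 -0.76 -0.46]
[-0.089, -0.067, -0.099] [ 0.55 -0.74 -0.37]
[-0.085, -0.058, -0.112] [ 0.66 -0.7  -0.29]
[-0.079, -0.049, -0.124] [ 0.75 -0.63 -0.2 ]
[-0.073, -0.039, -0.135] [ 0.84 -0.53 -0.13]
[-0.065, -0.029, -0.145] [ 0.91 -0.4  -0.06]
[-0.057, -0.018, -0.154] [ 0.97 -0.26 -0.  ]
```

Emit:
play_rows([
  [[0,0,0],[-0.095,-0.095,-0.04],0.4],
  [[0,0,0],[-0.095,-0.09,-0.056],0.4],
  [[0,0,0],[-0.095,-0.08,-0.07],0.4],
])

```text
clock: 7.2
position: [0.4879, -0.2469, 0.2581]
orientation: [[0.921, 0.369, -0.126], [0.375, -0.749, 0.547], [0.107, -0.55, -0.828]]
contact_force: [0.3, -0.7, -1.3]
grip_width: 0.0344
```

```bash
python3 - <<'E'
from log import log;log()
from plan import *
path(tgt(-15,-1),8)
E
```

```text
7.2 [-16.8  42.7  19.4 139.6 119.2  45.2 -15.6] [ 0.4879 -0.2469  0.2581] [[0.921, 0.369, -0.126], [0.375, -0.749, 0.547], [0.107, -0.55, -0.828]]
to [163.2  86.7 -12.6]
[-0.068, -0.071, -0.093] [ 0.46 -0.74 -0.48]
[-0.068, -0.064, -0.097] [ 0.56 -0.72 -0.41]
[-0.067, -0.057, -0.102] [ 0.65 -0.68 -0.34]
[-0.067, -0.049, -0.105] [ 0.73 -0.62 -0.28]
[-0.066, -0.041, -0.108] [ 0.81 -0.55 -0.21]
[-0.066, -0.033, -0.111] [ 0.88 -0.46 -0.14]
[-0.067, -0.025, -0.112] [ 0.93 -0.36 -0.07]
[-0.067, -0.016, -0.113] [ 0.97 -0.26  0.  ]
```

```bash
cat > lin.py <<'E'
from ori import *
import json
def frames(q):
    r1=Z(-q[0]);r2=r1*Y(q[1]);r3=r2*Z(-q[2]);r4=r3*Y(q[3]);r5=r4*Z(-q[4]);r6=r5*Y(q[5]);return r1,r2,r3,r4,r5,r6
def rowm(q):
    r1,r2,r3,r4,r5,r6=[r.as_matrix() for r in frames(q)]
    return np.c_[[0,0,1],r3[:,0],r3[:,2],r4[:,0],r4[:,2],r6[:,0],r6[:,2]]
def fit():
    S2=[(q,p) for q,p,R in S]+[tuple(json.loads(l)[:2]) for l in open('log.jsonl')]
    A=np.vstack([rowm(q) for q,p in S2]);b=np.concatenate([p for q,p in S2])
    W=np.r_[A,np.eye(7)*0.003];x0=np.array([.35,0,.4,0,.4,0,.25])
    x=np.linalg.lstsq(W,np.r_[b,x0*.003],rcond=None)[0]
    return x,(A@x-b).reshape(-1,3)
if __name__=='__main__':
    x,r=fit();print(x.round(4));print((r*1000).round(1))
    print(np.linalg.svd(np.vstack([rowm(q) for q,p,R in S]+[rowm(json.loads(l)[0]) for l in open('log.jsonl')]))[1])
E
python3 lin.py
```

```text
[ 0.2654 -0.1618  0.6843 -0.0278  0.3934  0.0104  0.4143]
[[-21.5   3.    7.6]
 [  9.7   3.6  12.5]
 [ 17.7  10.3 -10. ]
 [-16.1  20.4 -10.7]
 [-11.   12.4 -10.2]
 [ 17.1  -2.4  10.8]]
[4.78028048 3.87244298 1.80594869 0.63995003 0.54667397 0.32807121
 0.2750163 ]
```

```bash
python3 - <<'E'
from ori import *
from lin import frames
import json,itertools
S2=[(q,p) for q,p,R in S]+[tuple(json.loads(l)[:2]) for l in open('log.jsonl')]
cols=['c2','1x','1y','2x','2y','2z','3x','3y','4x','4y','4z','5x','5y','6x','6y','6z']
def build(cs):
    M=[]
    for q,p in S2:
        f=frames(q);M.append(np.array([np.eye(3)[:,int(c[1])] if c[0]=='c' else f[int(c[0])-1].as_matrix()[:,'xyz'.index(c[1])] for c in cs]).T)
    return np.vstack(M)
b=np.concatenate([p for q,p in S2])
base=['c2','2z','4z','6z']
ex=[c for c in cols if c not in base]
out=[]
for k in range(0,4):
  for e in itertools.combinations(ex,k):
    A=build(base+list(e));x,*_=np.linalg.lstsq(A,b,rcond=None);out.append((np.abs(A@x-b).max()*1000,e,x.round(3)))
out.sort(key=lambda t:t[0])
for o in out[:12]:print(o)
E
```

```text
(np.float64(6.4203977134802415e-06), ('2y', '4y', '6y'), array([ 0.347,  0.563,  0.345,  0.314, -0.019, -0.027, -0.   ]))
(np.float64(6.420397741235817e-06), ('1y', '3y', '6y'), array([ 0.347,  0.563,  0.345,  0.314, -0.019, -0.027, -0.   ]))
(np.float64(6.420397907769271e-06), ('2y', '3y', '6y'), array([ 0.347,  0.563,  0.345,  0.314, -0.019, -0.027, -0.   ]))
(np.float64(6.420397935524846e-06), ('1y', '3y', '5y'), array([ 0.347,  0.563,  0.345,  0.314, -0.019, -0.027, -0.   ]))
(np.float64(6.420397935524846e-06), ('2y', '3y', '5y'), array([ 0.347,  0.563,  0.345,  0.314, -0.019, -0.027, -0.   ]))
(np.float64(6.420397963280422e-06), ('2y', '4y', '5y'), array([ 0.347,  0.563,  0.345,  0.314, -0.019, -0.027, -0.   ]))
(np.float64(6.420397991035998e-06), ('1y', '4y', '5y'), array([ 0.347,  0.563,  0.345,  0.314, -0.019, -0.027, -0.   ]))
(np.float64(6.420397991035998e-06), ('1y', '4y', '6y'), array([ 0.347,  0.563,  0.345,  0.314, -0.019, -0.027, -0.   ]))
(np.float64(0.09296339188130665), ('2y', '3x', '3y'), array([ 0.346,  0.563,  0.344,  0.314, -0.019,  0.001, -0.027]))
(np.float64(0.09296339188147318), ('2y', '3x', '4y'), array([ 0.346,  0.563,  0.344,  0.314, -0.019,  0.001, -0.027]))
(np.float64(0.09296339188152869), ('1y', '3x', '3y'), array([ 0.346,  0.563,  0.344,  0.314, -0.019,  0.001, -0.027]))
(np.float64(0.09296339188175073), ('1y', '3x', '4y'), array([ 0.346,  0.563,  0.344,  0.314, -0.019,  0.001, -0.027]))
```

```bash
cat > ik.py <<'E'
from ori import *
from scipy.optimize import least_squares
lo=np.array([-172.22,-26.19,-84.43,7.71,-57.33,2.42,-152.13]);hi=np.array([172.22,119.32,86.54,146.69,237.33,119.75,152.13])
V=np.array([.347,.563,.345,.314,-.019,-.027])
def FK(q):
    r1=Z(-q[0]);r2=r1*Y(q[1]);r3=r2*Z(-q[2]);r4=r3*Y(q[3]);r5=r4*Z(-q[4]);r6=r5*Y(q[5])
    a=r2.apply([0,V[4],V[1]]);p0=np.array([0,0,V[0]]);
    el=p0+a;w=el+r4.apply([0,V[5],V[2]]);p=w+r6.apply([0,0,V[3]])
    return p,r6*Z(-q[6])*C,el,w
def IK(p,T,q0,ref=None,n=1):
    f=lambda q:np.r_[(FK(q)[0]-p)*10,(FK(q)[1].inv()*T).as_rotvec()*3,(q-q0)*1e-5]
    s=least_squares(f,np.clip(q0,lo+.01,hi-.01),bounds=(lo,hi),x_scale=10.)
    pp,r,el,w=FK(s.x)
    return s.x,np.linalg.norm(pp-p)*1000,np.degrees((r.inv()*T).magnitude()),el,w
E
python3 - <<'E'
from ik import *
from bench import robot
q=robot.state()['q'];print(FK(q)[0],robot.state()['position'])
rng=np.random.default_rng(0)
for nm,p in (('pile',[.458,-.249,.1115]),('pre',None),('jig',[.489,.250,.0375])):
  for psi in (4,-15,-30,-45,-60,-75):
    a=np.radians(psi);P=np.array([.458,-.249,.1115])-.07*np.array([np.cos(a),np.sin(a),0]) if p is None else np.array(p)
    best=None
    for k in range(6):
      q0=q.copy(); q0[0]+= (-50 if nm=='jig' else 0); q0[:4]+=rng.normal(0,25,4)*(k>0); q0[4]=150
      r=IK(P,tgt(psi,-1),q0)
      m=np.min(np.r_[r[0]-lo,hi-r[0]])
      key=(r[1]+r[2]>.5,-m)
      if best is None or key<best[0]:best=(key,r)
    r=best[1];print(nm,psi,r[0].round(0),round(r[1],1),round(r[2],1),'m',round(-best[0][1],1),'el',r[3].round(2),'w',r[4].round(2))
E
```

```text
[ 0.48721281 -0.24715066  0.25805348] [ 0.4878959  -0.2469263   0.25811503]
pile 4 [ 83.  97. -40. 137. 237.  66.  62.] 0.0 0.0 m 0.0 el [ 0.05 -0.56  0.28] w [ 0.14 -0.27  0.11]
pile -15 [ 76. 112. -51. 147. 224.  94.  90.] 0.0 0.0 m 0.0 el [ 0.11 -0.51  0.13] w [ 0.15 -0.17  0.11]
pile -30 [-14. 119.  31. 147. 114. 120. -91.] 16.6 2.7 m 0.0 el [0.48 0.1  0.08] w [ 0.2  -0.09  0.08]
pile -45 [ -9. 102.   6. 147. 109. 120. -65.] 1.9 0.3 m 0.0 el [0.55 0.07 0.23] w [ 0.24 -0.03  0.11]
pile -60 [-21.  93.  11. 139. 103.  90. -53.] 0.0 0.0 m 7.7 el [0.53 0.19 0.31] w [0.3  0.02 0.11]
pile -75 [-12.  84.  -5. 128.  90.  95. -31.] 0.0 0.0 m 19.1 el [0.55 0.1  0.41] w [0.38 0.05 0.11]
pre 4 [101. 103. -47. 139. 237.  47.  68.] 0.0 0.0 m 0.0 el [-0.12 -0.54  0.22] w [ 0.07 -0.28  0.11]
pre -15 [ 93. 119. -46. 147. 233.  77.  94.] 18.8 3.5 m 0.0 el [-0.04 -0.49  0.07] w [ 0.09 -0.17  0.08]
pre -30 [-19. 119.  12. 147.  96. 120. -90.] 39.7 7.3 m 0.0 el [0.47 0.14 0.07] w [ 0.17 -0.03  0.06]
pre -45 [-16. 107.  -6. 147.  90. 120. -73.] 17.3 3.4 m 0.0 el [0.52 0.13 0.18] w [0.2  0.03 0.08]
pre -60 [-34.  96.   9. 142.  95.  81. -58.] 0.0 0.0 m 4.7 el [0.48 0.3  0.29] w [0.27 0.08 0.11]
pre -75 [-30.  85.   6. 128.  81.  77. -31.] 0.0 0.0 m 18.5 el [0.49 0.27 0.4 ] w [0.36 0.12 0.11]
jig 4 [-72. 102.  11. 132. 110. 100. -55.] 0.0 0.0 m 14.4 el [0.19 0.52 0.23] w [0.18 0.23 0.04]
jig -15 [-73.  93.   7. 121.  95.  85. -34.] 0.0 0.0 m 25.8 el [0.18 0.53 0.32] w [0.19 0.33 0.04]
jig -30 [-74.  89.  10. 110.  79.  76. -17.] 0.0 0.0 m 30.1 el [0.17 0.54 0.35] w [0.22 0.41 0.04]
jig -45 [-67.  87.   3.  97.  68.  86.  -3.] 0.0 0.0 m 32.7 el [0.24 0.51 0.38] w [0.27 0.47 0.04]
jig -60 [-66.  87.   8.  84.  54.  89.  11.] 0.0 0.0 m 31.1 el [0.25 0.51 0.37] w [0.33 0.52 0.04]
jig -75 [-61.  89.   8.  71.  44.  99.  19.] 0.0 0.0 m 20.5 el [0.29 0.48 0.35] w [0.41 0.55 0.04]
```

```bash
cat > go.py <<'E'
from ik import *
from bench import robot
def go(p,T,n,ease=False):
    s=robot.state();R0=Ro.from_matrix(s['orientation']);p0=s['position'];p=np.array(p,float)
    rv=(R0.inv()*T).as_rotvec()
    print('dist',np.linalg.norm(p-p0)*1000/n,'deg/row',np.degrees(np.linalg.norm(rv))/n)
    for i in range(n):
        R=R0*Ro.from_rotvec(rv*i/n)
        print((R.inv().apply(p-p0)/n*1000).round(1).tolist(),(rv/n).round(3).tolist())
def track(p,T,n,q=None):
    q=robot.state()['q'] if q is None else q
    p0,R0,_,_=FK(q);rv=(R0.inv()*T).as_rotvec()
    for i in range(1,n+1):
        q,e,a,el,w=IK(p0+(np.array(p)-p0)*i/n,R0*Ro.from_rotvec(rv*i/n),q)
        print(q.round(0),round(e,1),round(a,1),'el',el.round(2),'w',w.round(2))
    return q
E
python3 - <<'E'
from go import *
q=track([.47,-.16,.22],tgt(-60,-1),7)
print();track([.411,-.180,.1115],tgt(-60,-1),6,q)
go([.47,-.16,.22],tgt(-60,-1),7)
E
```

```text
[-20.  47.  18. 142. 119.  52. -21.] 0.0 0.0 el [0.4  0.12 0.73] w [0.36 0.01 0.4 ]
[-23.  52.  18. 144. 117.  59. -27.] 0.0 0.0 el [0.42 0.16 0.69] w [0.35 0.03 0.37]
[-26.  58.  17. 145. 114.  64. -32.] 0.0 0.0 el [0.44 0.19 0.65] w [0.34 0.05 0.34]
[-29.  63.  17. 146. 111.  68. -36.] 0.0 0.0 el [0.45 0.23 0.6 ] w [0.33 0.07 0.31]
[-32.  69.  17. 146. 107.  71. -39.] 0.0 0.0 el [0.45 0.26 0.55] w [0.33 0.09 0.28]
[-35.  74.  17. 145. 103.  73. -41.] 0.0 0.0 el [0.45 0.3  0.5 ] w [0.32 0.1  0.25]
[-38.  79.  17. 144.  98.  74. -42.] 0.0 0.0 el [0.45 0.33 0.46] w [0.31 0.11 0.22]

[-38.  82.  16. 144.  98.  75. -46.] 0.0 0.0 el [0.45 0.33 0.42] w [0.3  0.11 0.2 ]
[-38.  85.  15. 145.  97.  75. -50.] 0.0 0.0 el [0.45 0.33 0.39] w [0.29 0.11 0.18]
[-38.  89.  14. 145.  97.  76. -53.] 0.0 0.0 el [0.46 0.33 0.36] w [0.28 0.1  0.17]
[-38.  92.  13. 144.  96.  76. -56.] 0.0 0.0 el [0.46 0.33 0.33] w [0.27 0.1  0.15]
[-38.  95.  12. 144.  95.  76. -59.] 0.0 0.0 el [0.45 0.33 0.3 ] w [0.26 0.1  0.13]
[-38.  98.  11. 143.  95.  77. -61.] 0.0 0.0 el [0.45 0.33 0.27] w [0.25 0.09 0.11]
dist 13.798255444966916 deg/row 4.945824477282149
[1.7, -7.2, 11.6] [-0.083, -0.021, -0.014]
[2.1, -8.2, 10.9] [-0.083, -0.021, -0.014]
[2.4, -9.0, 10.2] [-0.083, -0.021, -0.014]
[2.7, -9.8, 9.4] [-0.083, -0.021, -0.014]
[3.1, -10.5, 8.5] [-0.083, -0.021, -0.014]
[3.4, -11.1, 7.5] [-0.083, -0.021, -0.014]
[3.7, -11.6, 6.5] [-0.083, -0.021, -0.014]
```

```bash
python3 - <<'E'
from go import *
q=track([.49,-.13,.24],tgt(-66,-1),7)
print();track([.417,-.177,.1115],tgt(-66,-1),6,q)
go([.49,-.13,.24],tgt(-66,-1),7)
E
```

```text
[-21.  47.  19. 141. 116.  51. -19.] 0.0 0.0 el [0.39 0.13 0.73] w [0.37 0.02 0.41]
[-26.  51.  20. 141. 112.  55. -22.] 0.0 0.0 el [0.4  0.17 0.7 ] w [0.37 0.05 0.38]
[-30.  56.  20. 141. 107.  58. -24.] 0.0 0.0 el [0.41 0.21 0.67] w [0.36 0.07 0.35]
[-34.  60.  20. 140. 102.  61. -25.] 0.0 0.0 el [0.42 0.25 0.63] w [0.36 0.1  0.33]
[-37.  64.  21. 139.  97.  63. -25.] 0.0 0.0 el [0.41 0.29 0.59] w [0.36 0.12 0.3 ]
[-40.  68.  21. 137.  92.  64. -24.] 0.0 0.0 el [0.41 0.32 0.56] w [0.36 0.14 0.27]
[-43.  72.  22. 135.  87.  67. -23.] 0.0 0.0 el [0.4  0.35 0.52] w [0.36 0.16 0.24]

[-43.  75.  20. 136.  88.  67. -28.] 0.0 0.0 el [0.41 0.35 0.49] w [0.35 0.15 0.22]
[-42.  79.  19. 137.  89.  67. -33.] 0.0 0.0 el [0.42 0.36 0.46] w [0.34 0.14 0.2 ]
[-41.  83.  18. 138.  89.  67. -37.] 0.0 0.0 el [0.43 0.35 0.42] w [0.33 0.13 0.18]
[-41.  86.  17. 138.  90.  67. -42.] 0.0 0.0 el [0.44 0.35 0.38] w [0.31 0.13 0.15]
[-40.  90.  15. 138.  90.  68. -46.] 0.0 0.0 el [0.44 0.35 0.35] w [0.3  0.12 0.13]
[-40.  94.  14. 138.  90.  68. -50.] 0.0 0.0 el [0.44 0.35 0.31] w [0.29 0.11 0.11]
dist 16.90570603219497 deg/row 4.873479102259003
[6.3, -11.0, 11.2] [-0.083, -0.016, 0.0]
[6.4, -11.9, 10.2] [-0.083, -0.016, 0.0]
[6.6, -12.7, 9.0] [-0.083, -0.016, 0.0]
[6.7, -13.4, 7.8] [-0.083, -0.016, 0.0]
[6.8, -14.0, 6.6] [-0.083, -0.016, 0.0]
[6.9, -14.5, 5.3] [-0.083, -0.016, 0.0]
[7.0, -14.9, 4.0] [-0.083, -0.016, 0.0]
```

Emit:
play_rows([
  [[6.5,-11,11],[-0.083,-0.016,0],0.5],
  [[6.5,-12,10],[-0.083,-0.016,0],0.5],
  [[6.5,-13,9],[-0.083,-0.016,0],0.5],
  [[6.5,-13.5,8],[-0.083,-0.016,0],0.5],
  [[7,-14,6.5],[-0.083,-0.016,0],0.5],
  [[7,-14.5,5.5],[-0.083,-0.016,0],0.5],
  [[7,-15,4],[-0.083,-0.016,0],0.5],
])

```text
clock: 8.07
position: [0.4825, -0.1278, 0.231]
orientation: [[0.913, 0.408, -0.024], [0.407, -0.913, -0.025], [-0.033, 0.013, -0.999]]
contact_force: [0.1, 0.1, -0.0]
grip_width: 0.0429
```

```bash
python3 - <<'E'
from log import log;log()
from go import *
track([.417,-.177,.1115],tgt(-66,-1),4)
go([.417,-.177,.1115],tgt(-66,-1),6)
E
```

```text
8.075 [-43.8  73.9  20.9 135.4  86.4  66.8 -23.1] [ 0.4825 -0.1278  0.231 ] [[0.913, 0.408, -0.024], [0.407, -0.913, -0.025], [-0.033, 0.013, -0.999]]
[-43.  79.  19. 137.  88.  67. -30.] 0.0 0.0 el [0.42 0.36 0.46] w [0.34 0.15 0.2 ]
[-42.  84.  17. 138.  89.  67. -37.] 0.0 0.0 el [0.43 0.36 0.41] w [0.32 0.13 0.17]
[-41.  89.  16. 138.  90.  67. -44.] 0.0 0.0 el [0.44 0.35 0.36] w [0.31 0.12 0.14]
[-40.  94.  14. 138.  90.  68. -50.] 0.0 0.0 el [0.44 0.35 0.31] w [0.29 0.11 0.11]
dist 24.1496390472695 deg/row 0.3347236991460256
[-12.6, 2.8, 20.4] [0.002, 0.005, 0.0]
[-12.8, 2.8, 20.3] [0.002, 0.005, 0.0]
[-12.9, 2.9, 20.2] [0.002, 0.005, 0.0]
[-13.0, 2.9, 20.2] [0.002, 0.005, 0.0]
[-13.1, 3.0, 20.1] [0.002, 0.005, 0.0]
[-13.2, 3.0, 20.0] [0.002, 0.005, 0.0]
```

Emit:
play_rows([
  [[-13,3,20],[0.002,0.005,0],0.5],
  [[-13,3,20],[0.002,0.005,0],0.5],
  [[-13,3,20],[0.002,0.005,0],0.5],
  [[-13,3,20],[0.002,0.005,0],0.5],
  [[-13,3,20],[0.002,0.005,0],0.5],
  [[-13,3,18],[0.002,0.005,0],0.5],
  [[0,0,0],[0,0,0],0.5],
])

```text
clock: 8.95
position: [0.4116, -0.1795, 0.1033]
orientation: [[0.91, 0.415, -0.024], [0.414, -0.91, -0.011], [-0.026, 0.0, -1.0]]
contact_force: [0.2, -0.2, 0.6]
grip_width: 0.0426
```

```bash
python3 - <<'E'
from log import log;log()
from h import *
c=snap('wrist','w6');t=snap('top','t6');snap('scene','s6')
cv2.imwrite('pics/t6c.png',np.clip(cv2.resize(t['pixels'][140:300,290:470,::-1],None,fx=3.6,fy=3.6,interpolation=cv2.INTER_CUBIC)*1.5,0,255).astype(np.uint8))
E
```

```text
8.95 [-40.2  95.5  14.  138.5  90.8  68.1 -50.7] [ 0.4116 -0.1795  0.1033] [[0.91, 0.415, -0.024], [0.414, -0.91, -0.011], [-0.026, 0.0, -1.0]]
```

View pics/w6.png

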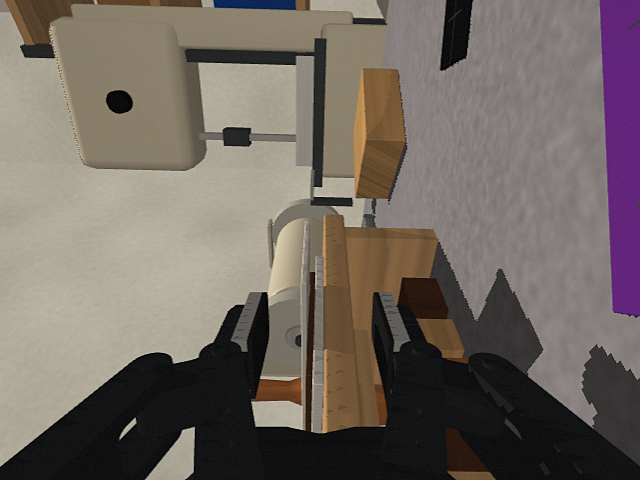

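View pics/t6c.png

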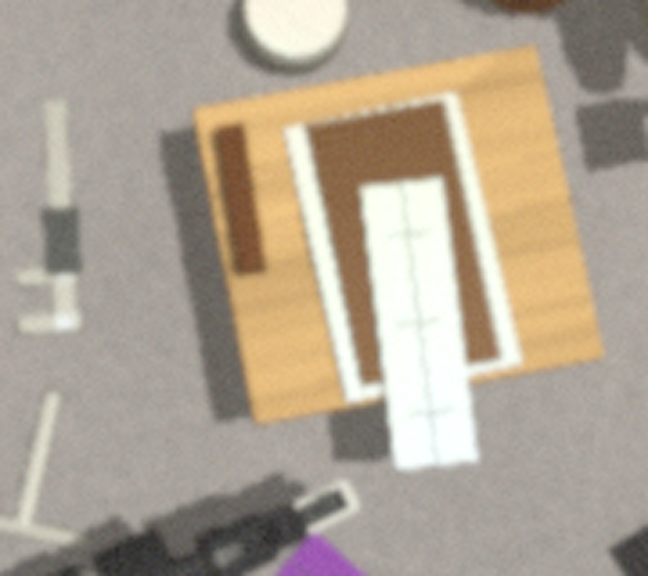

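View pics/s6.png

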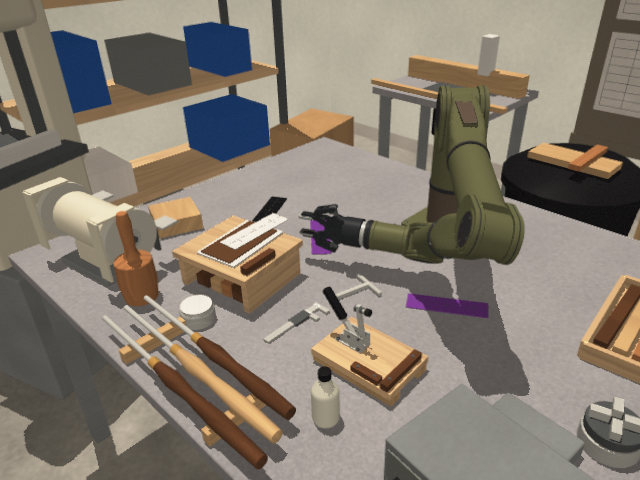

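```bash
python3 - <<'E'
from go import *
from h import load,onplane
c=load('t6');p=(np.array([(399,470),(478,462)])+.5)/3.6-.5+[290,140];b=onplane(c,p,.113);print(b,b.mean(0))
go([.4493,-.2498,.1115],tgt(-66,-1),5)
E
```

```text
[[ 0.43285343 -0.22750441  0.113     ]
 [ 0.43712357 -0.27982261  0.113     ]] [ 0.4349885  -0.25366351  0.113     ]
dist 16.026298778867137 deg/row 0.2717731460988836
[0.7, 16.0, -1.2] [0.0, 0.004, 0.002]
[0.8, 16.0, -1.2] [0.0, 0.004, 0.002]
[0.8, 16.0, -1.2] [0.0, 0.004, 0.002]
[0.8, 16.0, -1.2] [0.0, 0.004, 0.002]
[0.9, 16.0, -1.2] [0.0, 0.004, 0.002]
```

Emit:
play_rows([
  [[1,8,-6],[0,0.005,0],0.5],
  [[1,16,-2],[0,0.005,0],0.5],
  [[1,16,0],[0,0.005,0],0.5],
  [[1,16,0],[0,0.005,0],0.5],
  [[1,16,0],[0,0.005,0],0.5],
  [[0,4,0],[0,0,0],0.5],
  [[0,0,0],[0,0,0],0.5],
])

```text
clock: 9.98
position: [0.4531, -0.2483, 0.1224]
orientation: [[0.909, 0.416, 0.014], [0.416, -0.909, -0.002], [0.012, 0.007, -1.0]]
contact_force: [-0.0, -0.5, -0.7]
grip_width: 0.0426
```

```bash
python3 - <<'E'
from log import log;log()
from h import *
c=snap('wrist','w7');t=snap('top','t7')
cv2.imwrite('pics/t7c.png',np.clip(cv2.resize(t['pixels'][140:300,290:470,::-1],None,fx=3.6,fy=3.6,interpolation=cv2.INTER_CUBIC)*1.5,0,255).astype(np.uint8))
E
```

```text
9.975 [-30.2  93.5  21.5 137.2 102.2  71.4 -52.3] [ 0.4531 -0.2483  0.1224] [[0.909, 0.416, 0.014], [0.416, -0.909, -0.002], [0.012, 0.007, -1.0]]
```

View pics/w7.png

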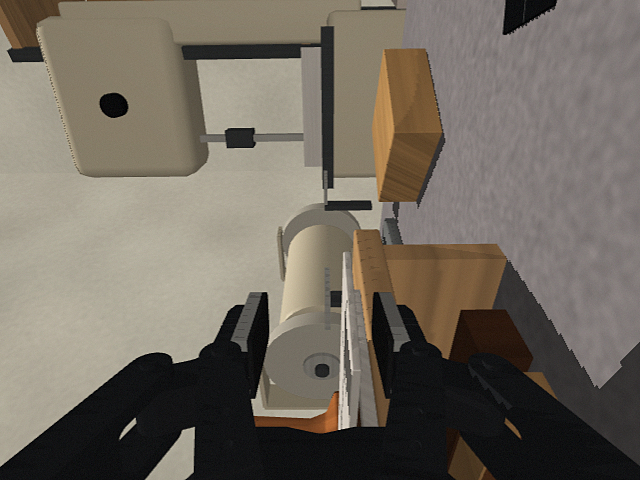

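View pics/t7c.png

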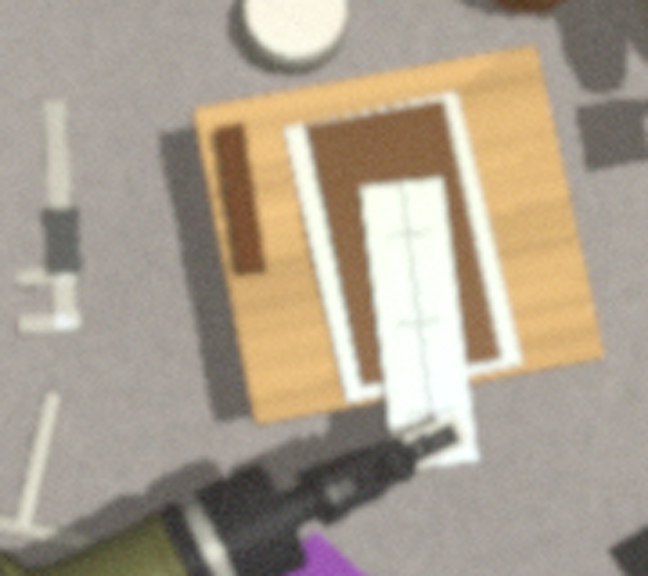

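Emit:
play_rows([
  [[-3,0,7],[0,0,0],0.5],
  [[0,0,0],[0,0,0],0.5],
  [[0,0,0],[0,0,0],0.5],
])

```text
clock: 10.45
position: [0.4503, -0.2481, 0.1138]
orientation: [[0.908, 0.418, 0.012], [0.418, -0.908, -0.0], [0.011, 0.005, -1.0]]
contact_force: [0.3, 0.7, -0.2]
grip_width: 0.0428
```

Emit:
play_rows([
  [[-1,0,2],[0,0,0],0.5],
  [[0,0,0],[0,0,0],0.2],
  [[0,0,0],[0,0,0],0],
], newtons=50)

```text
clock: 10.82
position: [0.4493, -0.2484, 0.1116]
orientation: [[0.908, 0.419, 0.012], [0.419, -0.908, -0.001], [0.01, 0.005, -1.0]]
contact_force: [0.1, 0.4, -1.0]
grip_width: 0.0067
```

Emit:
play_rows([
  [[0,0,0],[0,0,0],0],
  [[0,0,0],[0,0,0],0],
  [[0,0,0],[0,0,0],0],
], newtons=60)

```text
clock: 11.2
position: [0.4493, -0.2483, 0.1112]
orientation: [[0.908, 0.418, 0.011], [0.418, -0.908, 0.0], [0.01, 0.004, -1.0]]
contact_force: [-0.4, -0.1, 0.1]
grip_width: 0.0024
```

```bash
python3 - <<'E'
from log import log;log()
from h import *
c=snap('wrist','w8');t=snap('scene','s8');print(robot.state()['ft_torque'])
cv2.imwrite('pics/s8c.png',cv2.resize(t['pixels'][180:330,160:420,::-1],None,fx=3,fy=3,interpolation=cv2.INTER_CUBIC))
E
```

```text
11.2 [-30.3  94.9  20.9 136.8 101.9  71.6 -53.2] [ 0.4493 -0.2483  0.1112] [[0.908, 0.418, 0.011], [0.418, -0.908, 0.0], [0.01, 0.004, -1.0]]
[1.03282213 0.59940491 0.00278371]
```

View pics/w8.png

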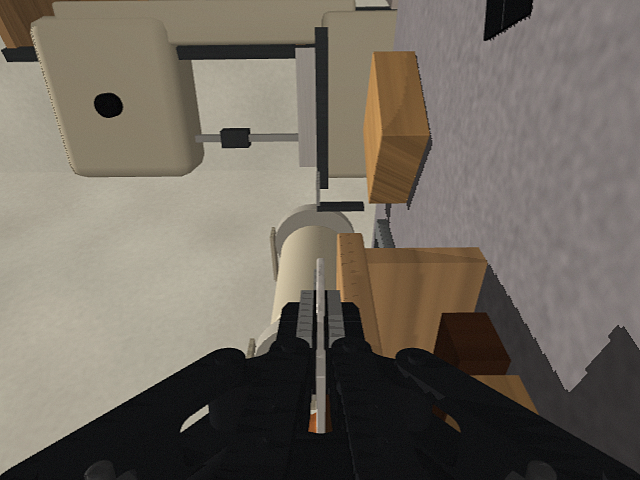

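View pics/s8c.png

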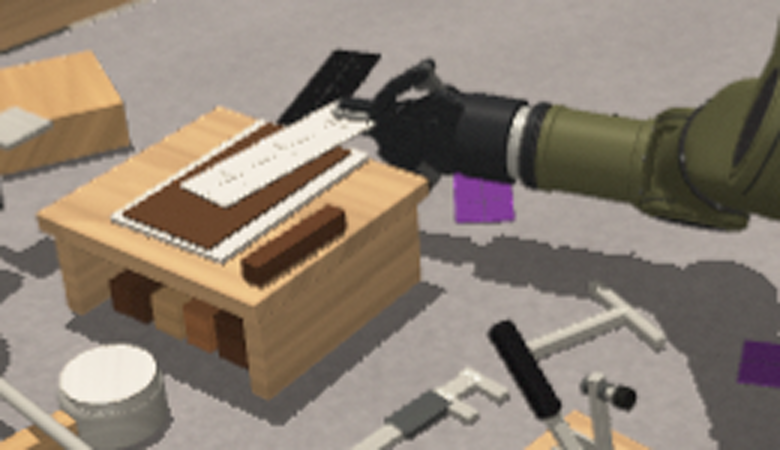

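```bash
python3 - <<'E'
from go import *
T=tgt(-65.3,-1)
q=track([.449,-.248,.25],T,3)
print();q=track([.46,.0,.25],T,4,q)
print();q=track([.472,.245,.25],T,4,q)
print();q=track([.472,.245,.12],T,2,q)
print();q=track([.472,.245,.05],tgt(-65.3,-1,8),2,q)
E
```

```text
[-30.  90.  22. 141. 104.  72. -53.] 0.0 0.0 el [0.5  0.26 0.35] w [0.32 0.04 0.16]
[-30.  85.  24. 145. 107.  73. -52.] 0.0 0.0 el [0.5  0.26 0.4 ] w [0.32 0.04 0.2 ]
[ -7.  72. -13. 147.  93. 108. -36.] 0.0 0.0 el [0.53 0.05 0.52] w [0.32 0.04 0.25]

[-15.  71. -17. 144.  84. 106. -34.] 0.0 0.0 el [0.52 0.12 0.53] w [0.32 0.1  0.25]
[-21.  69. -21. 139.  77. 105. -29.] 0.0 0.0 el [0.5  0.17 0.55] w [0.32 0.16 0.25]
[-26.  68. -23. 134.  72. 106. -24.] 0.0 0.0 el [0.47 0.21 0.56] w [0.33 0.22 0.25]
[-31.  67. -26. 127.  68. 108. -19.] 0.0 0.0 el [0.45 0.25 0.57] w [0.33 0.29 0.25]

[-35.  66. -27. 120.  65. 111. -13.] 0.0 0.0 el [0.43 0.28 0.57] w [0.33 0.35 0.25]
[-39.  66. -28. 112.  63. 115.  -8.] 0.0 0.0 el [0.41 0.31 0.57] w [0.33 0.41 0.25]
[-42.  67. -29. 103.  63. 119.  -2.] 0.0 0.0 el [0.4  0.34 0.56] w [0.34 0.47 0.25]
[-48.  68. -25.  94.  63. 120.   6.] 0.0 0.0 el [0.36 0.38 0.56] w [0.34 0.53 0.25]

[-48.  74. -24.  91.  63. 118.   3.] 0.0 0.0 el [0.37 0.39 0.5 ] w [0.34 0.53 0.19]
[-49.  80. -23.  88.  65. 116.   1.] 0.0 0.0 el [0.38 0.41 0.44] w [0.34 0.53 0.12]

[-48.  82. -25.  87.  66. 113.   0.] 0.0 0.0 el [0.39 0.4  0.43] w [0.34 0.53 0.11]
[-47.  84. -26.  86.  67. 110.  -1.] 0.0 0.0 el [0.39 0.4  0.41] w [0.34 0.53 0.09]
```

Emit:
play_rows([
  [[0,0,-6],[0,0,0],0],
  [[0,0,-14],[0,0,0],0],
  [[0,0,-25],[0,0,0],0],
  [[0,0,-30],[0,0,0],0],
])

```text
clock: 11.8
position: [0.4485, -0.2483, 0.1883]
orientation: [[0.908, 0.419, 0.009], [0.419, -0.908, 0.001], [0.009, 0.003, -1.0]]
contact_force: [1.1, 0.4, -1.2]
grip_width: 0.0025
```

```bash
python3 - <<'E'
from log import log;log()
from h import *
t=snap('top','t9');cv2.imwrite('pics/t9c.png',np.clip(cv2.resize(t['pixels'][140:300,290:470,::-1],None,fx=3.6,fy=3.6)*1.5,0,255).astype(np.uint8))
from go import *
T=tgt(-65.3,-1)
q=track([.465,-.05,.26],T,4);print();track([.472,.245,.25],T,6,q)
go([.465,-.05,.26],T,6)
E
```

```text
11.8 [-29.7  86.9  23.6 144.1 106.2  72.7 -53. ] [ 0.4485 -0.2483  0.1883] [[0.908, 0.419, 0.009], [0.419, -0.908, 0.001], [0.009, 0.003, -1.0]]
[-37.  82.  23. 143.  99.  68. -45.] 0.0 0.0 el [0.46 0.32 0.42] w [0.32 0.09 0.21]
[-43.  77.  22. 141.  91.  65. -35.] 0.0 0.0 el [0.41 0.36 0.47] w [0.32 0.14 0.23]
[-49.  72.  21. 138.  83.  65. -24.] 0.0 0.0 el [0.37 0.39 0.52] w [0.33 0.19 0.24]
[-54.  68.  20. 133.  75.  67. -13.] 0.0 0.0 el [0.32 0.41 0.56] w [0.33 0.24 0.26]

[-57.  66.  18. 128.  68.  70.  -6.] 0.0 0.0 el [0.29 0.42 0.57] w [0.33 0.28 0.26]
[-60.  66.  16. 123.  62.  73.   1.] 0.0 0.0 el [0.27 0.44 0.58] w [0.34 0.33 0.26]
[-63.  65.  15. 116.  58.  78.   7.] 0.0 0.0 el [0.25 0.45 0.58] w [0.34 0.38 0.25]
[-65.  65.  14. 110.  54.  83.  12.] 0.0 0.0 el [0.23 0.46 0.58] w [0.34 0.43 0.25]
[-67.  66.  14. 103.  52.  87.  17.] 0.0 0.0 el [0.22 0.47 0.58] w [0.34 0.48 0.25]
[-69.  67.  13.  95.  50.  92.  22.] 0.0 0.0 el [0.21 0.48 0.56] w [0.34 0.53 0.25]
dist 35.06734930076255 deg/row 0.12375082339031095
[16.6, -28.8, -11.1] [0.002, -0.001, -0.0]
[16.6, -28.8, -11.1] [0.002, -0.001, -0.0]
[16.6, -28.8, -11.1] [0.002, -0.001, -0.0]
[16.6, -28.8, -11.1] [0.002, -0.001, -0.0]
[16.6, -28.9, -11.0] [0.002, -0.001, -0.0]
[16.6, -28.9, -11.0] [0.002, -0.001, -0.0]
```

View pics/t9c.png

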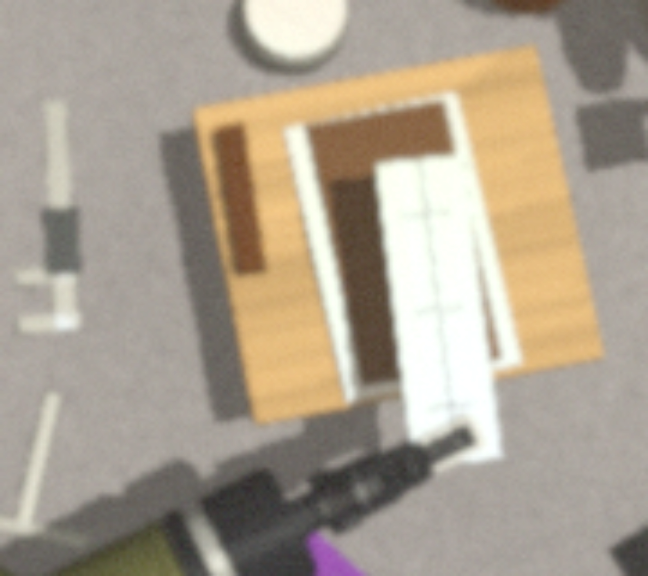

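Emit:
play_rows([
  [[12,-22,-10],[0.002,0,0],0],
  [[17,-29,-11],[0.002,0,0],0],
  [[17,-29,-11],[0.002,0,0],0],
  [[17,-29,-11],[0.002,0,0],0],
  [[17,-29,-8],[0.002,0,0],0],
  [[17,-29,-4],[0,0,0],0],
])

```text
clock: 12.6
position: [0.4617, -0.056, 0.2578]
orientation: [[0.914, 0.406, 0.008], [0.406, -0.914, 0.0], [0.008, 0.003, -1.0]]
contact_force: [0.3, -0.6, -0.5]
grip_width: 0.0022
```

```bash
python3 - <<'E'
from log import log;log()
from go import *
T=tgt(-65.3,-1)
go([.470,.243,.25],T,8)
E
```

```text
12.6 [-55.4  69.6  23.8 133.8  74.8  62.4 -13.8] [ 0.4617 -0.056   0.2578] [[0.914, 0.406, 0.008], [0.406, -0.914, 0.0], [0.008, 0.003, -1.0]]
dist 37.39762773147285 deg/row 0.11170491193578548
[16.1, -33.7, 1.0] [0.0, -0.001, -0.002]
[16.2, -33.7, 1.0] [0.0, -0.001, -0.002]
[16.2, -33.7, 1.0] [0.0, -0.001, -0.002]
[16.3, -33.7, 1.0] [0.0, -0.001, -0.002]
[16.3, -33.6, 1.0] [0.0, -0.001, -0.002]
[16.4, -33.6, 1.0] [0.0, -0.001, -0.002]
[16.4, -33.6, 1.0] [0.0, -0.001, -0.002]
[16.5, -33.5, 1.0] [0.0, -0.001, -0.002]
```

Emit:
play_rows([
  [[16,-34,0],[0,0,0],0],
  [[16,-34,0],[0,0,0],0],
  [[16,-34,0],[0,0,0],0],
  [[16,-34,0],[0,0,0],0],
  [[16,-34,0],[0,0,0],0],
  [[16,-34,0],[0,0,0],0],
  [[16,-34,0],[0,0,0],0],
  [[10,-20,0],[0,0,0],0],
  [[0,0,0],[0,0,0],0],
])

```text
clock: 13.72
position: [0.4631, 0.2333, 0.2657]
orientation: [[0.919, 0.394, 0.008], [0.394, -0.919, 0.0], [0.007, 0.003, -1.0]]
contact_force: [0.1, -1.4, -1.7]
grip_width: 0.0024
```

```bash
python3 - <<'E'
from log import log;log()
from h import *
t=snap('top','t10');cv2.imwrite('pics/t10c.png',np.clip(cv2.resize(t['pixels'][150:330,40:280,::-1],None,fx=3.3,fy=3.3,interpolation=cv2.INTER_CUBIC)*1.5,0,255).astype(np.uint8))
snap('scene','s10')
E
```

```text
13.725 [-71.5  66.6  19.   97.1  46.6  88.9  24. ] [0.4631 0.2333 0.2657] [[0.919, 0.394, 0.008], [0.394, -0.919, 0.0], [0.007, 0.003, -1.0]]
```

View pics/t10c.png

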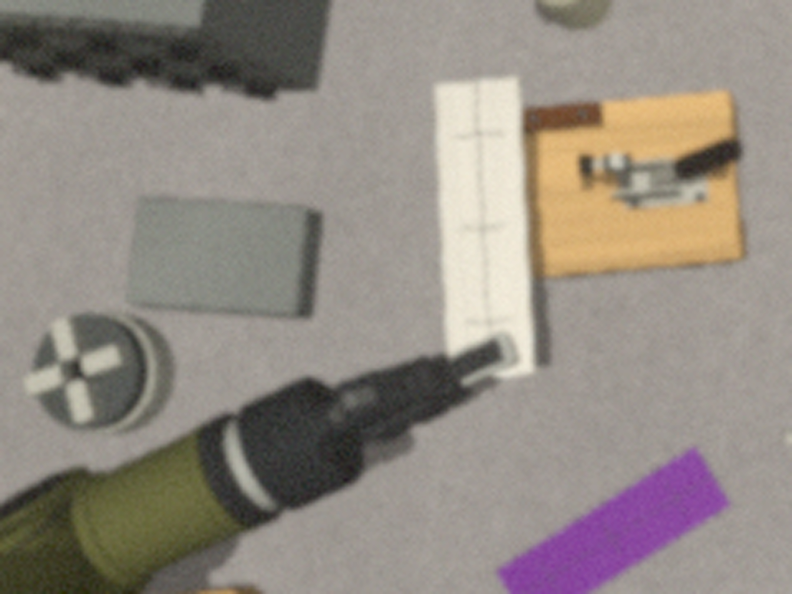

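View pics/s10.png

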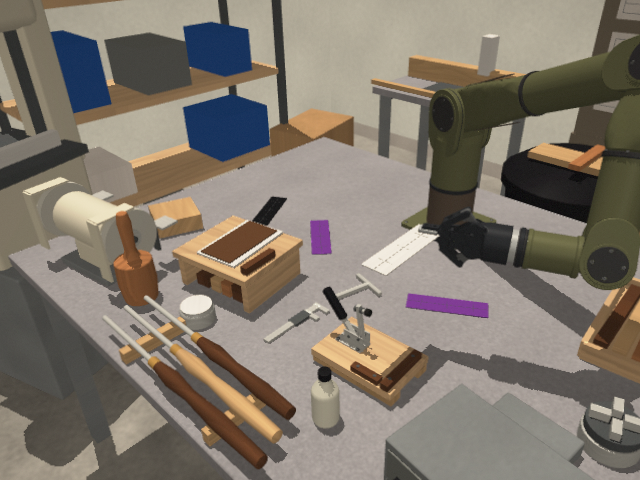

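```bash
python3 - <<'E'
from h import *
c=load('t10');s=robot.state()
p=(np.array([(435,86),(517,78),(535,373)])+.5)/3.3-.5+[40,150]
b=onplane(c,p,s['position'][2]+.0015);print(b.round(4))
ax=b[1]-b[2];L=np.linalg.norm(ax);ax/=L;yaw=np.degrees(np.arctan2(ax[1],ax[0]));lt=np.array([-ax[1],ax[0],0])
cen=(b[0]+b[2])/2;print('L',L,'W',np.linalg.norm(b[0]-b[1]),'yaw',yaw,'cen',cen)
d=s['position']-cen;print('TCP in blank',d@ax,d@lt)
y=s['orientation'][:,1];print('psi',np.degrees(np.arctan2(y[1],y[0])))
E
```

```text
[[0.636  0.2692 0.2678]
 [0.6394 0.2152 0.2678]
 [0.4512 0.2013 0.2678]]
L 0.18875637185599364 W 0.05406432627003798 yaw 4.2211632479180325 cen [0.54359533 0.23527373 0.26779598]
TCP in blank -0.08060304783318953 0.0021426644196524416
psi -66.90000574339031
```

```bash
python3 - <<'E'
from h import *
c=load('top0');m=xyzmap(c)
for x0 in np.arange(.2,.5,.03):
    print(round(x0,2),[int(1000*np.nanmax(np.r_[0,m[...,2][(abs(m[...,0]-x0)<.015)&(abs(m[...,1]-y0)<.015)&(c['range_z']>0)]])) for y0 in np.arange(.36,.70,.03)])
from go import *
T=tgt(-66.9,-1,8)
q=track([.473,.246,.15],T,3);q=track([.473,.246,.05],T,3,q)
E
```

```text
0.2 [7, 6, 7, 6, 6, 350, 407, 403, 45, 44, 44, 46]
0.23 [5, 5, 5, 6, 7, 46, 407, 402, 324, 310, 48, 46]
0.26 [6, 4, 7, 5, 8, 46, 41, 395, 43, 298, 43, 46]
0.29 [8, 7, 6, 7, 8, 44, 46, 46, 45, 46, 46, 31]
0.32 [6, 5, 6, 6, 6, 5, 6, 5, 6, 8, 5, 7]
0.35 [6, 7, 6, 7, 5, 6, 6, 5, 5, 6, 6, 7]
0.38 [6, 6, 7, 6, 6, 5, 6, 5, 6, 6, 6, 6]
0.41 [6, 6, 7, 9, 6, 6, 5, 5, 6, 59, 56, 7]
0.44 [4, 6, 5, 10, 5, 6, 7, 5, 60, 77, 76, 78]
0.47 [6, 7, 4, 5, 6, 6, 6, 6, 77, 77, 77, 78]
[-71.  69.  18.  96.  45.  87.  23.] 0.0 0.0 el [0.19 0.49 0.55] w [0.34 0.52 0.24]
[-70.  71.  16.  94.  45.  84.  22.] 0.0 0.0 el [0.2  0.49 0.53] w [0.35 0.53 0.22]
[-69.  73.  15.  92.  44.  82.  21.] 0.0 0.0 el [0.21 0.5  0.51] w [0.35 0.53 0.19]
[-69.  77.  15.  90.  43.  81.  20.] 0.0 0.0 el [0.22 0.5  0.48] w [0.35 0.53 0.16]
[-68.  80.  14.  88.  43.  81.  19.] 0.0 0.0 el [0.22 0.51 0.45] w [0.35 0.53 0.13]
[-68.  83.  14.  86.  42.  80.  18.] 0.0 0.0 el [0.23 0.51 0.42] w [0.35 0.53 0.09]
```

```bash
python3 - <<'E'
from go import *
go([.473,.246,.11],tgt(-67,-1,10),5)
E
```

```text
dist 31.45680804732255 deg/row 2.0633771635862024
[2.8, -2.1, 31.3] [0.036, -0.001, 0.0]
[2.8, -0.9, 31.3] [0.036, -0.001, 0.0]
[2.9, 0.2, 31.3] [0.036, -0.001, 0.0]
[2.9, 1.3, 31.3] [0.036, -0.001, 0.0]
[2.9, 2.4, 31.2] [0.036, -0.001, 0.0]
```

Emit:
play_rows([
  [[3,-2,25],[0.036,0,0],0],
  [[3,-1,31],[0.036,0,0],0],
  [[3,0,31],[0.036,0,0],0],
  [[3,1,25],[0.036,0,0],0],
  [[3,2,15],[0.036,0,0],0],
  [[0,0,0],[0,0,0],0],
])

```text
clock: 14.58
position: [0.4744, 0.2416, 0.1292]
orientation: [[0.922, 0.381, -0.07], [0.388, -0.906, 0.17], [0.002, -0.183, -0.983]]
contact_force: [1.3, -0.3, -0.5]
grip_width: 0.0021
```

```bash
python3 - <<'E'
from log import log;log()
from h import *
t=snap('top','t11');cv2.imwrite('pics/t11c.png',np.clip(cv2.resize(t['pixels'][165:285,155:275,::-1],None,fx=5,fy=5,interpolation=cv2.INTER_CUBIC)*1.6,0,255).astype(np.uint8))
E
```

```text
14.575 [-67.9  73.8  14.3  92.   43.5  79.7  20.3] [0.4744 0.2416 0.1292] [[0.922, 0.381, -0.07], [0.388, -0.906, 0.17], [0.002, -0.183, -0.983]]
```

View pics/t11c.png

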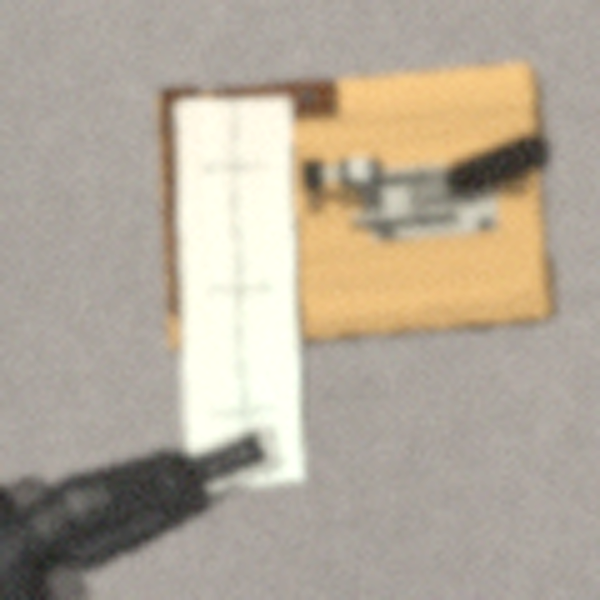

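```bash
cat > rel.py <<'E'
from h import *
def jig(o=(.592,.2095),yaw=4.1):
    a=np.radians(yaw);return np.array(o),np.array([[np.cos(a),-np.sin(a)],[np.sin(a),np.cos(a)]])
def tojig(P):
    o,R=jig();return (np.array(P)[:,:2]-o)@R
def ontool(c,uv,s,off=.0015):
    n=-np.array(s['orientation'])[:,2];p0=np.array(s['position'])+off*n
    d=rays(c,uv);e=np.array(c['eye']);return e+d*(((p0-e)@n)/(d@n))[:,None]
E
python3 - <<'E'
from rel import *
s=robot.state();c=load('t11')
p=(np.array([(173,98),(291,97),(304,483)])+.5)/5-.5+[155,165]
b=ontool(c,p,s);print(b.round(4));j=tojig(b)*1000;print(j.round(1))
print('L',np.linalg.norm(b[1]-b[2]),np.linalg.norm(b[0]-b[1]),'yaw rel',np.degrees(np.arctan2(*(j[1]-j[2])[::-1])))
print('tcp jig',tojig([s['position']])*1000)
E
```

```text
[[0.6489 0.2776 0.1251]
 [0.6499 0.2216 0.1154]
 [0.4608 0.2107 0.1268]]
[[  61.6   63.8]
 [  58.6    8. ]
 [-130.8   10.5]]
L 0.18974456617564492 0.05677467208563083 yaw rel -0.7725210553059704
tcp jig [[-115.06602567   40.50453703]]
```

```bash
python3 - <<'E'
from go import *
go([.474,.2486,.1292],tgt(-66.3,-1,10),2)
go([.474,.2486,.062],tgt(-66.3,-1,10),5)
E
```

```text
dist 3.4755502941564256 deg/row 0.5204193938976197
[1.2, -3.2, 0.8] [-0.005, -0.002, -0.007]
[1.2, -3.2, 0.8] [-0.005, -0.002, -0.007]
dist 13.608232602547272 deg/row 0.20816775755904787
[0.5, 1.2, 13.5] [-0.002, -0.001, -0.003]
[0.5, 1.2, 13.5] [-0.002, -0.001, -0.003]
[0.5, 1.1, 13.6] [-0.002, -0.001, -0.003]
[0.5, 1.1, 13.6] [-0.002, -0.001, -0.003]
[0.5, 1.1, 13.6] [-0.002, -0.001, -0.003]
```

Emit:
play_rows([
  [[1.2,-3.5,0],[-0.005,-0.002,-0.007],0],
  [[1.2,-3.5,0],[-0.005,-0.002,-0.007],0],
  [[0,2,12],[0,0,0],0],
  [[0,2,13],[0,0,0],0],
  [[0,2,13],[0,0,0],0],
  [[0,2,12],[0,0,0],0],
  [[0,0,6],[0,0,0],0],
  [[0,0,0],[0,0,0],0],
])

```text
clock: 15.62
position: [0.4729, 0.2516, 0.071]
orientation: [[0.915, 0.397, -0.069], [0.403, -0.902, 0.158], [0.001, -0.172, -0.985]]
contact_force: [0.3, 0.0, -1.3]
grip_width: 0.0023
```

```bash
python3 - <<'E'
from log import log;log()
from rel import *
s=robot.state();print(s['contact_force'],tojig([s['position']])*1000)
t=snap('top','t12');cv2.imwrite('pics/t12c.png',np.clip(cv2.resize(t['pixels'][165:285,155:275,::-1],None,fx=5,fy=5,interpolation=cv2.INTER_CUBIC)*1.6,0,255).astype(np.uint8))
t=snap('scene','s12');cv2.imwrite('pics/s12c.png',cv2.resize(t['pixels'][230:410,290:520,::-1],None,fx=3.4,fy=3.3,interpolation=cv2.INTER_CUBIC))
E
```

```text
15.625 [-68.4  79.9  13.6  87.8  43.   79.4  18.6] [0.4729 0.2516 0.071 ] [[0.915, 0.397, -0.069], [0.403, -0.902, 0.158], [0.001, -0.172, -0.985]]
[ 0.29145877  0.00613222 -1.27817256] [[-115.80911731   50.53316204]]
```

View pics/t12c.png

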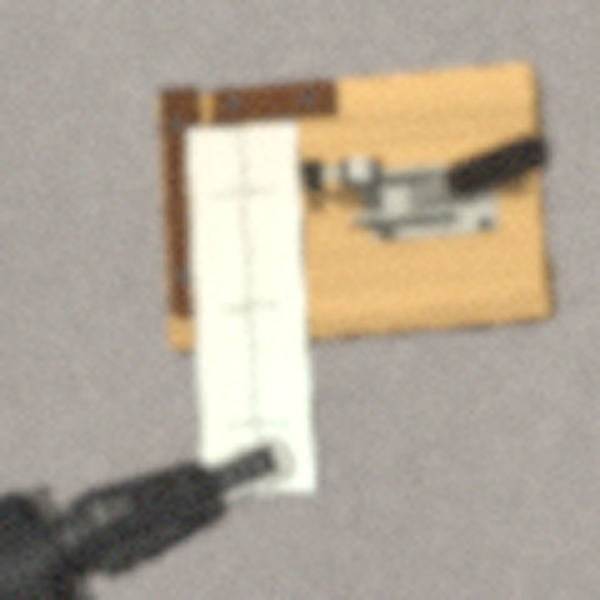

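View pics/s12c.png

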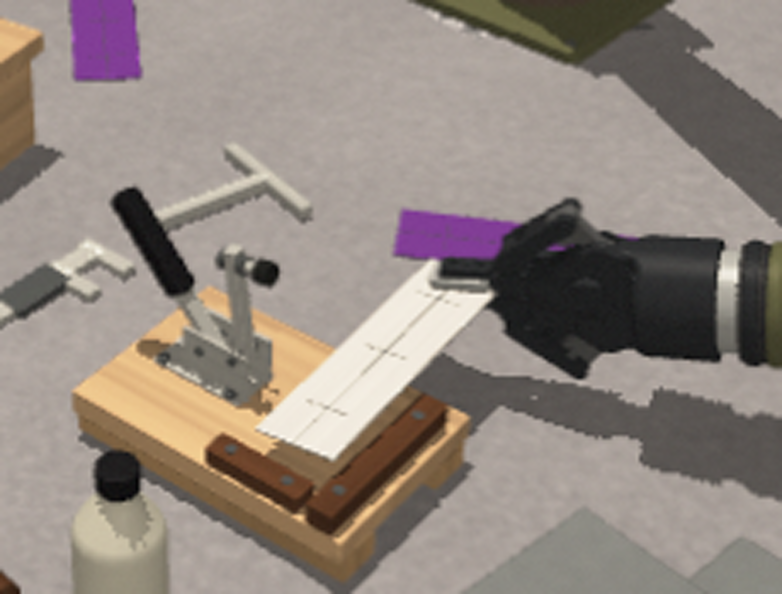

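```bash
python3 - <<'E'
from rel import *
s=robot.state();c=load('t12')
p=(np.array([(187,127),(297,125),(315,493)])+.5)/5-.5+[155,165]
b=ontool(c,p,s);print(b.round(4));j=tojig(b)*1000;print(j.round(1))
print('L',np.linalg.norm(b[1]-b[2]),np.linalg.norm(b[0]-b[1]),'yaw rel',np.degrees(np.arctan2(*(j[1]-j[2])[::-1])))
E
```

```text
[[0.6467 0.2891 0.0673]
 [0.648  0.2341 0.0583]
 [0.4586 0.2205 0.0692]]
[[  60.3   75.5]
 [  57.7   20.5]
 [-132.3   20.6]]
L 0.1902823868742851 0.05576378648956036 yaw rel -0.0055357738822776085
```

Emit:
play_rows([
  [[-1.5,4,1],[0,0,0],0],
  [[0,1.5,5],[0,0,0],0],
  [[0,1,5],[0,0,0],0],
  [[0,0,0],[0,0,0],0],
])

```text
clock: 16.23
position: [0.4739, 0.2467, 0.0599]
orientation: [[0.915, 0.397, -0.067], [0.402, -0.902, 0.159], [0.003, -0.173, -0.985]]
contact_force: [-0.1, -0.5, -1.1]
grip_width: 0.0022
```

Emit:
play_rows([
  [[0,0.5,4],[0,0,0],0],
  [[0,0.3,2],[0,0,0],0],
  [[0,0,0],[0,0,0],0],
])

```text
clock: 16.6
position: [0.4738, 0.2471, 0.0534]
orientation: [[0.915, 0.397, -0.067], [0.403, -0.901, 0.159], [0.003, -0.173, -0.985]]
contact_force: [-0.6, 0.3, 0.2]
grip_width: 0.0024
```

Emit:
play_rows([
  [[0,0.3,2],[0,0,0],0],
  [[0,0,0],[0,0,0],0],
])

```text
clock: 16.85
position: [0.474, 0.2471, 0.0517]
orientation: [[0.915, 0.397, -0.066], [0.402, -0.902, 0.159], [0.004, -0.172, -0.985]]
contact_force: [-0.5, 0.7, 0.2]
grip_width: 0.0022
```

Emit:
play_rows([
  [[0,0,2],[-0.025,0,0],0],
  [[0,0,2],[-0.025,0,0],0],
  [[0,0,1],[0,0,0],0],
  [[0,0,0],[0,0,0],0],
])

```text
clock: 17.35
position: [0.4746, 0.2485, 0.0548]
orientation: [[0.916, 0.401, -0.033], [0.402, -0.91, 0.099], [0.009, -0.104, -0.995]]
contact_force: [0.5, -0.7, -0.7]
grip_width: 0.0021
```

```bash
python3 - <<'E'
from log import log;log()
from rel import *
s=robot.state();print(s['contact_force'],tojig([s['position']])*1000)
t=snap('top','t13');cv2.imwrite('pics/t13c.png',np.clip(cv2.resize(t['pixels'][165:285,155:275,::-1],None,fx=5,fy=5,interpolation=cv2.INTER_CUBIC)*1.6,0,255).astype(np.uint8))
t=snap('scene','s13');cv2.imwrite('pics/s13c.png',cv2.resize(t['pixels'][230:410,290:520,::-1],None,fx=3.4,fy=3.3,interpolation=cv2.INTER_CUBIC))
E
```

```text
17.35 [-68.8  83.8  14.7  85.2  42.8  81.8  17.8] [0.4746 0.2485 0.0548] [[0.916, 0.401, -0.033], [0.402, -0.91, 0.099], [0.009, -0.104, -0.995]]
[ 0.48530144 -0.71681025 -0.65543257] [[-114.27399267   47.27715227]]
```

View pics/t13c.png

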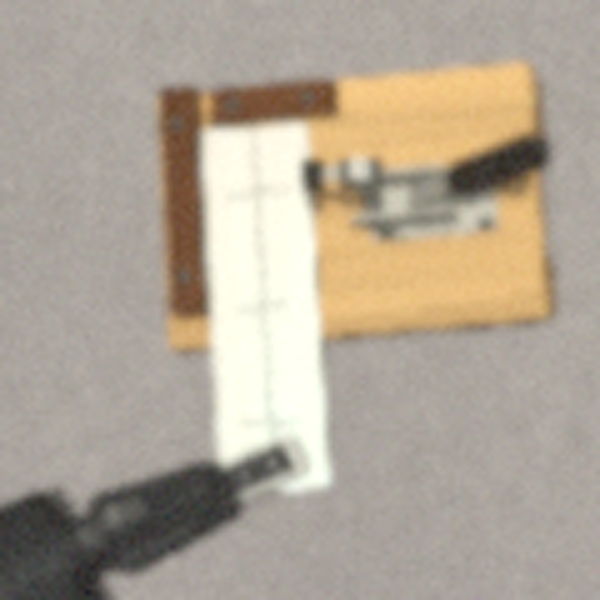

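View pics/s13c.png

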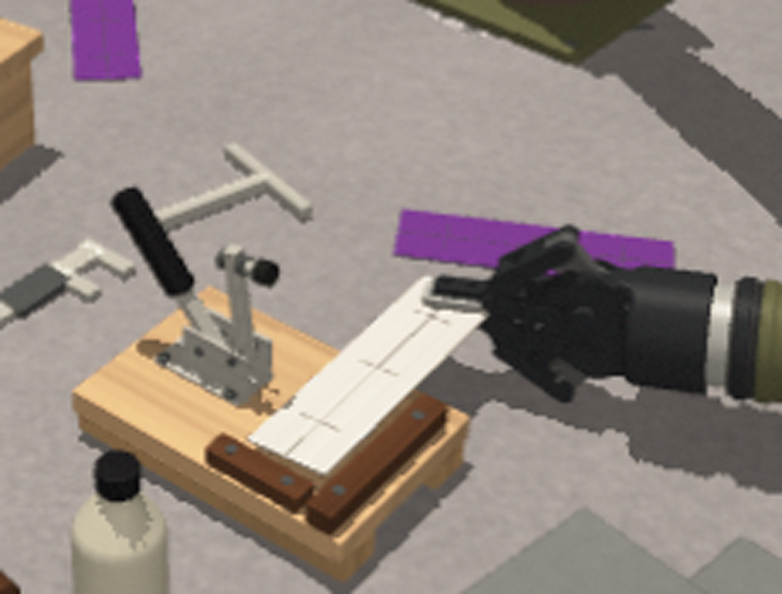

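Emit:
play_rows([
  [[0,0,4],[0,0,0],0],
  [[0,0,2.5],[0,0,0],0],
  [[0,0,0],[0,0,0],0],
])

```text
clock: 17.82
position: [0.474, 0.2491, 0.0559]
orientation: [[0.917, 0.399, -0.025], [0.4, -0.913, 0.087], [0.012, -0.09, -0.996]]
contact_force: [-0.1, 0.3, -0.8]
grip_width: 0.002
```

Emit:
play_rows([
  [[0,0,1.5],[0,0,0],0],
  [[0,0,0],[0,0,0],0],
])

```text
clock: 18.08
position: [0.4739, 0.2493, 0.056]
orientation: [[0.917, 0.399, -0.023], [0.399, -0.913, 0.084], [0.012, -0.086, -0.996]]
contact_force: [-0.5, 0.9, 2.1]
grip_width: 0.0022
```

```bash
python3 - <<'E'
from log import log;log()
from h import *
from go import FK
print(robot.state()['joint_torque'].round(2),FK(robot.state()['q'])[2:])
t=snap('scene','s14');cv2.imwrite('pics/s14c.png',cv2.resize(t['pixels'][180:420,400:640,::-1],None,fx=2.5,fy=2.5,interpolation=cv2.INTER_CUBIC))
t=snap('top','t14');cv2.imwrite('pics/t14c.png',np.clip(cv2.resize(t['pixels'][200:400,20:270,::-1],None,fx=3,fy=3,interpolation=cv2.INTER_CUBIC)*1.5,0,255).astype(np.uint8))
E
```

```text
18.075 [-69.   84.3  14.9  84.6  42.6  82.7  17.9] [0.4739 0.2493 0.056 ] [[0.917, 0.399, -0.023], [0.399, -0.913, 0.084], [0.012, -0.086, -0.996]]
[  0.33 -59.65   9.98  -1.18   1.31   3.72  -0.09] (array([0.21816992, 0.51633424, 0.40295393]), array([0.34839865, 0.53581788, 0.0829307 ]))
```

View pics/s14c.png

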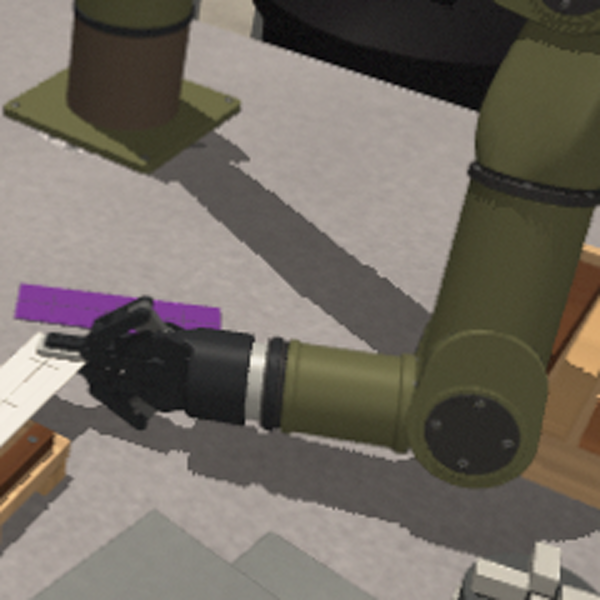

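View pics/t14c.png

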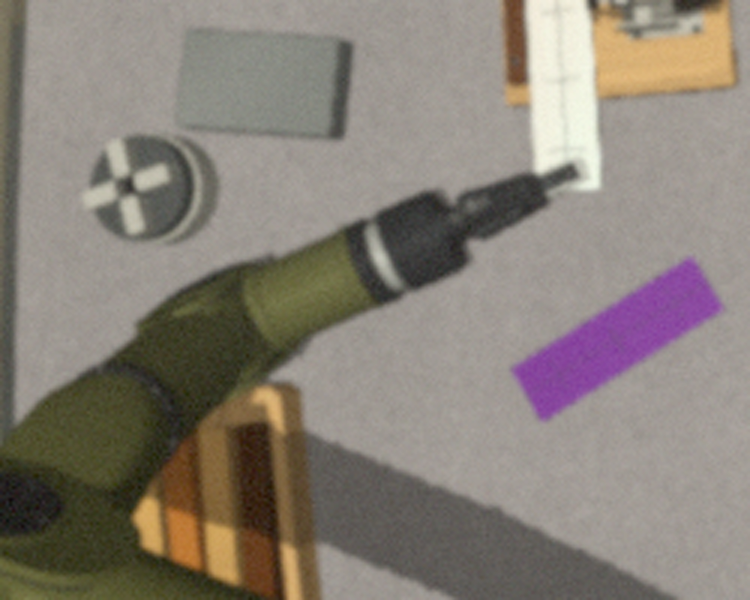

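Emit:
play_rows([
  [[0,0,-1],[0.04,0,0],0],
  [[0,0,0],[0.045,0,0],0],
  [[0,0,0],[0,0,0],0],
])

```text
clock: 18.55
position: [0.4738, 0.2491, 0.055]
orientation: [[0.917, 0.394, -0.062], [0.399, -0.901, 0.169], [0.011, -0.18, -0.984]]
contact_force: [-0.1, -0.4, -1.4]
grip_width: 0.0019
```

```bash
python3 - <<'E'
from log import log;log()
from rel import *
s=robot.state();print(s['contact_force'],tojig([s['position']])*1000,s['joint_torque'].round(2))
t=snap('top','t15');cv2.imwrite('pics/t15c.png',np.clip(cv2.resize(t['pixels'][165:285,155:275,::-1],None,fx=5,fy=5,interpolation=cv2.INTER_CUBIC)*1.6,0,255).astype(np.uint8))
a=load('top0')['pixels'].astype(int);b=t['pixels'].astype(int)
cv2.imwrite('pics/tray.png',np.clip(np.hstack([cv2.resize(x[310:470,30:150,::-1].astype(np.uint8),None,fx=3,fy=3) for x in(a,b)])*1.5,0,255).astype(np.uint8))
E
```

```text
18.55 [-68.1  81.2  13.5  87.1  42.8  78.6  17.5] [0.4738 0.2491 0.055 ] [[0.917, 0.394, -0.062], [0.399, -0.901, 0.169], [0.011, -0.18, -0.984]]
[-0.14170946 -0.39102536 -1.41469707] [[-115.03396743   47.96324513]] [ -0.09 -60.88   9.8   -1.29   1.32   4.07  -0.07]
```

View pics/t15c.png

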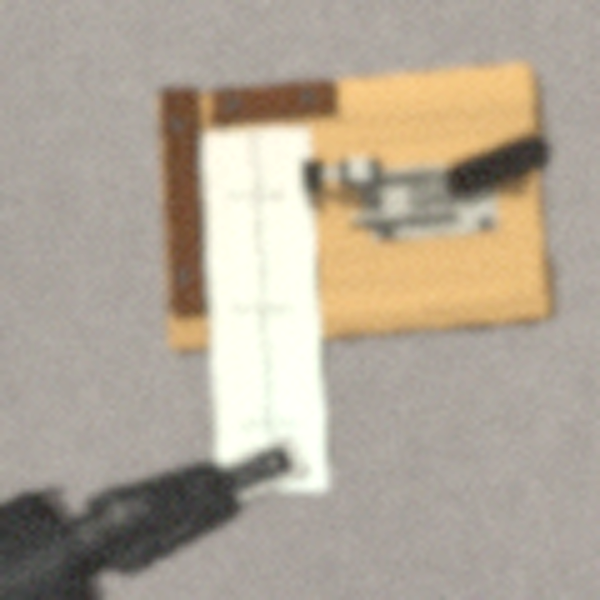

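View pics/tray.png

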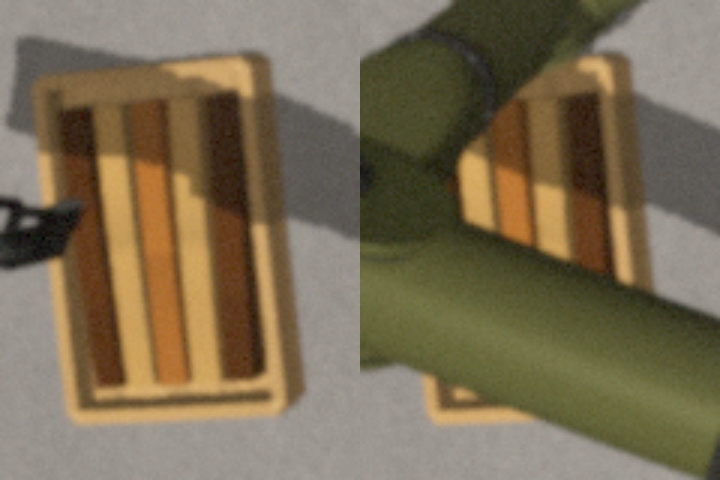

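```bash
python3 - <<'E'
from rel import *
s=robot.state();c=load('t15')
p=(np.array([(203,130),(310,127),(327,493)])+.5)/5-.5+[155,165]
b=ontool(c,p,s);print(b.round(4));j=tojig(b)*1000;print(j.round(1))
print('L',np.linalg.norm(b[1]-b[2]),np.linalg.norm(b[0]-b[1]),'yaw rel',np.degrees(np.arctan2(*(j[1]-j[2])[::-1])))
E
```

```text
[[0.6483 0.2857 0.0515]
 [0.6502 0.2316 0.0421]
 [0.4592 0.2189 0.0519]]
[[  61.6   72. ]
 [  59.7   17.9]
 [-131.7   18.9]]
L 0.1916808458373153 0.05492557024786601 yaw rel -0.28754052980343653
```

Emit:
play_rows([
  [[0,0,2],[0,0,0],0],
  [[0,0,1],[0,0,0],0],
  [[0,0,0],[0,0,0],0],
])

```text
clock: 18.98
position: [0.4733, 0.2495, 0.0511]
orientation: [[0.917, 0.395, -0.062], [0.399, -0.901, 0.168], [0.01, -0.179, -0.984]]
contact_force: [0.4, 0.8, 0.2]
grip_width: 0.0023
```

Emit:
play_rows([
  [[0,0,0],[0,0,0],0.15],
  [[0,0,0],[0,0,0],0.3],
  [[0,0,0],[0,0,0],0.6],
  [[0,0,0],[0,0,0],0.6],
  [[0,0,0],[0,0,0],0.6],
])

```text
clock: 19.6
position: [0.474, 0.2487, 0.0535]
orientation: [[0.917, 0.394, -0.058], [0.399, -0.902, 0.164], [0.012, -0.173, -0.985]]
contact_force: [-0.4, -1.1, 2.8]
grip_width: 0.0509
```

```bash
python3 - <<'E'
from log import log;log()
from rel import *
s=robot.state();print(s['contact_force'])
t=snap('top','t16');cv2.imwrite('pics/t16c.png',np.clip(cv2.resize(t['pixels'][165:285,155:275,::-1],None,fx=5,fy=5,interpolation=cv2.INTER_CUBIC)*1.6,0,255).astype(np.uint8))
t=snap('scene','s16');cv2.imwrite('pics/s16c.png',cv2.resize(t['pixels'][230:410,290:520,::-1],None,fx=3.4,fy=3.3,interpolation=cv2.INTER_CUBIC))
E
```

```text
19.6 [-68.1  81.5  13.6  86.8  42.8  78.8  17.5] [0.474  0.2487 0.0535] [[0.917, 0.394, -0.058], [0.399, -0.902, 0.164], [0.012, -0.173, -0.985]]
[-0.43557947 -1.06260156  2.81644754]
```

View pics/t16c.png

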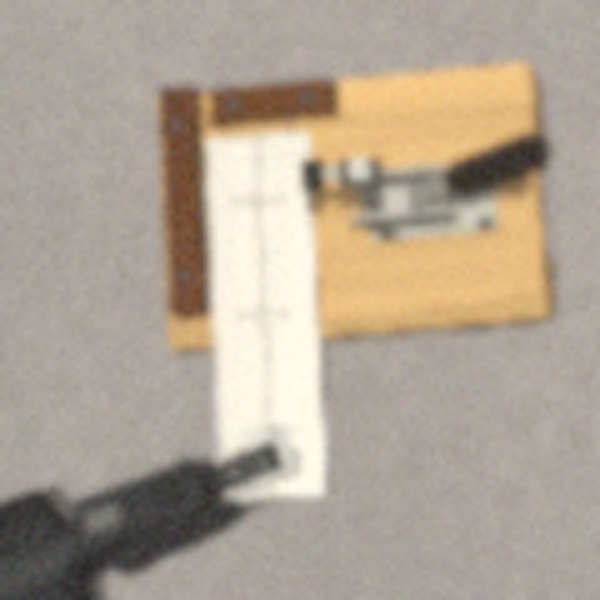

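View pics/s16c.png

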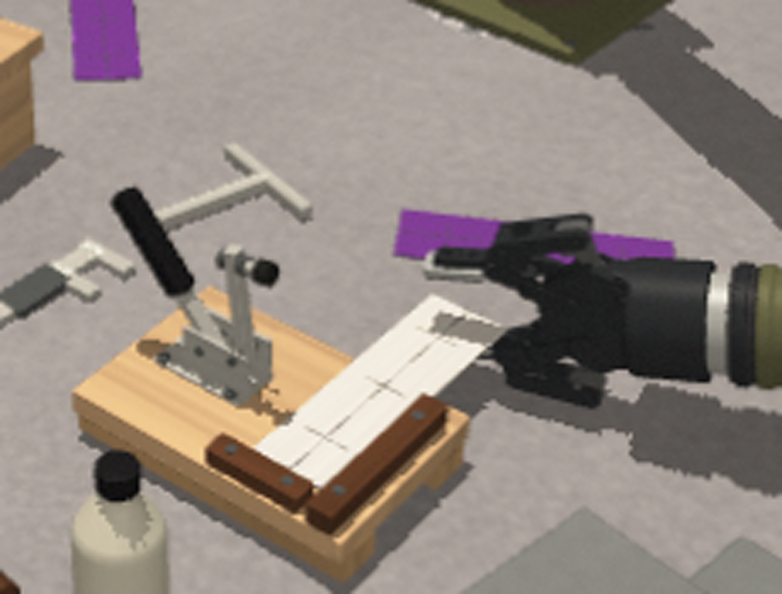

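```bash
python3 - <<'E'
from go import *
go([.474-.4*.075,.2487+.91*.075,.0535],tgt(-66.4,-1,15),5)
E
```

```text
dist 14.912663704966914 deg/row 1.0143752376830053
[-0.1, -14.7, 2.6] [0.018, -0.002, 0.0]
[-0.1, -14.6, 2.8] [0.018, -0.002, 0.0]
[-0.1, -14.6, 3.1] [0.018, -0.002, 0.0]
[-0.1, -14.5, 3.3] [0.018, -0.002, 0.0]
[-0.1, -14.5, 3.6] [0.018, -0.002, 0.0]
```

Emit:
play_rows([
  [[0,-10,1.6],[0.018,0,0],0.57],
  [[0,-15,2.6],[0.018,0,0],0.57],
  [[0,-15,2.8],[0.018,0,0],0.57],
  [[0,-15,3],[0.018,0,0],0.57],
  [[0,-15,2],[0.018,0,0],0.57],
])

```text
clock: 20.32
position: [0.4428, 0.3193, 0.0549]
orientation: [[0.917, 0.387, -0.1], [0.4, -0.881, 0.253], [0.01, -0.271, -0.962]]
contact_force: [0.6, 0.7, 0.5]
grip_width: 0.0488
```

```bash
python3 - <<'E'
from log import log;log()
from rel import *
s=robot.state();print(s['contact_force'])
t=snap('top','t17');cv2.imwrite('pics/t17c.png',np.clip(cv2.resize(t['pixels'][165:285,155:275,::-1],None,fx=5,fy=5,interpolation=cv2.INTER_CUBIC)*1.6,0,255).astype(np.uint8))
E
```

```text
20.325 [-70.8  79.   10.3  81.1  38.8  82.6  20.7] [0.4428 0.3193 0.0549] [[0.917, 0.387, -0.1], [0.4, -0.881, 0.253], [0.01, -0.271, -0.962]]
[0.58729554 0.66952292 0.54386048]
```

View pics/t17c.png

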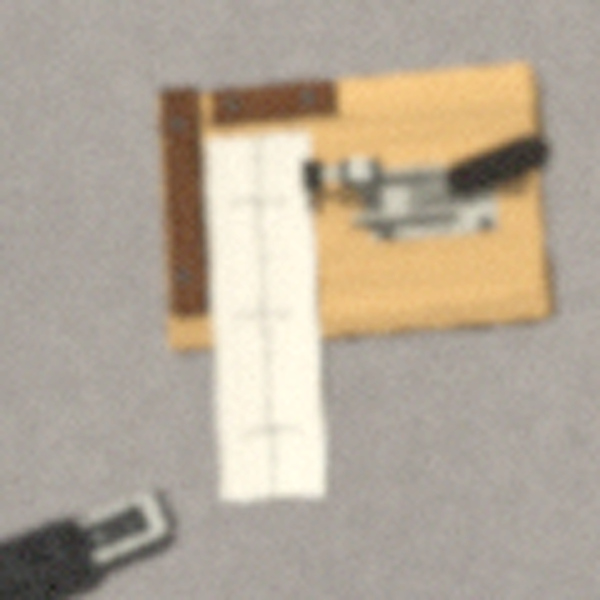

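```bash
python3 - <<'E'
from rel import *
c=load('t17')
p=(np.array([(205,137),(311,134),(325,495),(220,498)])+.5)/5-.5+[155,165]
b=onplane(c,p,.039);j=tojig(b)*1000;print(j.round(1),np.linalg.norm(b[1]-b[2]))
from go import *
s=robot.state();R0=Ro.from_matrix(s['orientation']);rv=R0.inv()
y=np.array([0.1,0,-1]);y/=np.linalg.norm(y)
x=np.array([.917,.4,.09]);x-=y*(x@y);x/=np.linalg.norm(x);T=Ro.from_matrix(np.c_[x,y,np.cross(x,y)])
o,R=jig();tp=o+R@[0,.058];print('press',tp)
P=[.54,.27,.2]
track(P,T,8);go(P,T,9)
E
```

```text
[[  60.7   74.9]
 [  56.6   18.4]
 [-131.9   23.3]
 [-128.7   78.4]] 0.18856496658279806
press [0.58785315 0.26735157]
[-68.  72.   9.  87.  40.  75.  21.] 0.0 0.0 el [0.22 0.49 0.52] w [0.34 0.57 0.21]
[-65.  66.   7.  92.  41.  67.  22.] 0.0 0.0 el [0.24 0.45 0.58] w [0.35 0.54 0.27]
[-60.  59.   5.  96.  42.  60.  24.] 0.0 0.0 el [0.26 0.41 0.63] w [0.38 0.51 0.32]
[-55.  54.   2.  99.  41.  54.  27.] 0.0 0.0 el [0.28 0.36 0.68] w [0.4  0.47 0.37]
[-48.  49.  -1. 101.  40.  48.  32.] 0.0 0.0 el [0.3  0.3  0.72] w [0.42 0.42 0.42]
[-41.  45.  -6. 102.  37.  43.  39.] 0.0 0.0 el [0.31 0.24 0.75] w [0.45 0.37 0.46]
[-31.  42. -13. 102.  33.  40.  47.] 0.0 0.0 el [0.33 0.18 0.77] w [0.48 0.32 0.49]
[-21.  41. -21. 101.  27.  39.  57.] 0.0 0.0 el [0.35 0.11 0.77] w [0.51 0.27 0.51]
dist 20.274444630451953 deg/row 7.984618476296201
[7.8, 4.8, -18.1] [0.139, 0.006, -0.007]
[7.9, 2.4, -18.5] [0.139, 0.006, -0.007]
[8.0, -0.2, -18.6] [0.139, 0.006, -0.007]
[8.1, -2.7, -18.4] [0.139, 0.006, -0.007]
[8.3, -5.1, -17.8] [0.139, 0.006, -0.007]
[8.4, -7.5, -16.9] [0.139, 0.006, -0.007]
[8.6, -9.7, -15.6] [0.139, 0.006, -0.007]
[8.8, -11.7, -14.1] [0.139, 0.006, -0.007]
[8.9, -13.5, -12.3] [0.139, 0.006, -0.007]
```

Emit:
play_rows([
  [[0,-5,-25],[0.06,0,0],0.3],
  [[3,0,-25],[0.13,0.006,-0.007],0],
  [[8,2,-22],[0.139,0.006,-0.007],0],
  [[9,0,-22],[0.139,0.006,-0.007],0],
  [[9,-2,-20],[0.139,0.006,-0.007],0],
  [[9,-2,-18],[0.139,0.006,-0.007],0],
  [[9,-4,-16],[0.139,0.006,-0.007],0],
  [[9,-5,-14],[0.139,0.006,-0.007],0],
  [[9,-5,-12],[0.139,0.006,-0.007],0],
])

```text
clock: 21.5
position: [0.5361, 0.2655, 0.2055]
orientation: [[0.908, 0.118, -0.401], [0.409, -0.049, 0.911], [0.088, -0.992, -0.093]]
contact_force: [-0.1, 1.0, -0.7]
grip_width: 0.0001
```

```bash
python3 - <<'E'
from log import log;log()
from rel import *
t=snap('wrist','w18')
E
```

```text
21.5 [-24.3  39.5 -16.5 101.6  27.   39.4  56.3] [0.5361 0.2655 0.2055] [[0.908, 0.118, -0.401], [0.409, -0.049, 0.911], [0.088, -0.992, -0.093]]
```

View pics/w18.png

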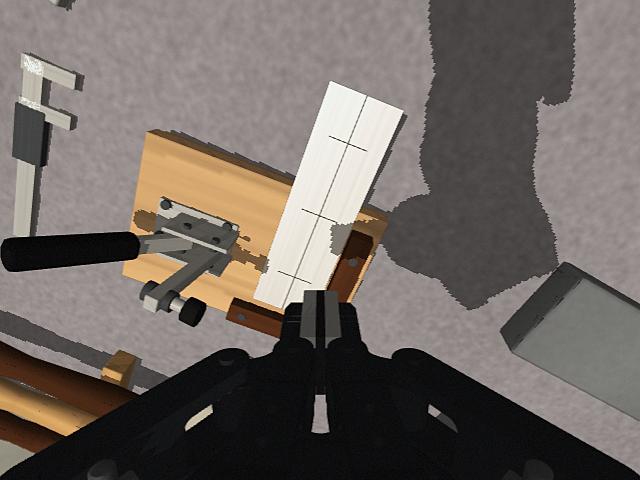

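```bash
python3 - <<'E'
from rel import *
c=load('w18')
j=onplane(c,[(148,131),(386,214),(122,273)],.036);print(j.round(4))
d=j[1]-j[0];yaw=np.degrees(np.arctan2(d[1],d[0]))-90;print('yaw',yaw,np.linalg.norm(d))
d2=j[0]-j[2];print(np.degrees(np.arctan2(-d2[1],-d2[0])),np.linalg.norm(d2))
a=np.radians(yaw);R=np.array([[np.cos(a),-np.sin(a)],[np.sin(a),np.cos(a)]])
o=[j[i,:2]-R@np.array(q)/1000 for i,q in enumerate([(-50,-100),(-50,100),(85,-100)])];print(o)
b=onplane(c,[(330,82),(406,112),(255,297)],.039);print('blank',b.round(4),np.linalg.norm(b[0]-b[1]),np.linalg.norm(b[0]-b[2]))
d=b[2]-b[0];print('yaw',np.degrees(np.arctan2(d[1],d[0])))
print(((b[:,:2]-np.mean(o,0))@R*1000).round(1))
im=c['pixels'][180:340,220:420,::-1];cv2.imwrite('pics/w18c.png',cv2.resize(im,None,fx=4,fy=3.75,interpolation=cv2.INTER_CUBIC))
E
```

```text
[[0.5491 0.1106 0.036 ]
 [0.5311 0.3027 0.036 ]
 [0.6821 0.1176 0.036 ]]
yaw 5.341964302990675 0.19300366298630514
3.0226910559186044 0.1331892847093467
[array([0.58952998, 0.21479537]), array([0.59018134, 0.20782942]), array([0.5881203 , 0.20925015])]
blank [[0.4614 0.2234 0.039 ]
 [0.4577 0.2797 0.039 ]
 [0.6481 0.2352 0.039 ]] 0.05648692702568189 0.1870157345588517
yaw 3.619425145779528
[[-126.1   24.6]
 [-124.6   81.1]
 [  60.8   19. ]]
```

View pics/w18c.png

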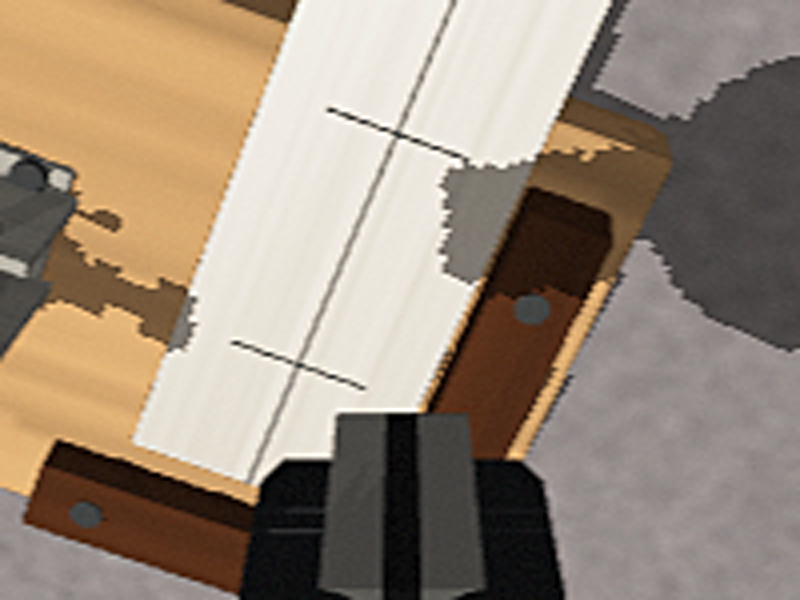

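```bash
python3 - <<'E'
from go import *
s=robot.state();T=Ro.from_matrix(s['orientation'])
go([.604,.2695,.14],T,3)
go([.604,.2695,.07],T,5)
M=T.as_matrix();a=np.radians(4)
print('left',M.T@[-np.sin(a),np.cos(a),0],'fwd',M.T@[np.cos(a),np.sin(a),0],'down',M.T@[0,0,-1])
E
```

```text
dist 30.685096762995457 deg/row 0.0
[18.5, 24.4, -1.8] [0.0, 0.0, 0.0]
[18.5, 24.4, -1.8] [0.0, 0.0, 0.0]
[18.5, 24.4, -1.8] [0.0, 0.0, 0.0]
dist 30.180448887976887 deg/row 0.0
[9.8, 28.5, 0.3] [0.0, 0.0, 0.0]
[9.8, 28.5, 0.3] [0.0, 0.0, 0.0]
[9.8, 28.5, 0.3] [0.0, 0.0, 0.0]
[9.8, 28.5, 0.3] [0.0, 0.0, 0.0]
[9.8, 28.5, 0.3] [0.0, 0.0, 0.0]
left [ 0.33056786 -0.05955693  0.9419012 ] fwd [ 0.93931363  0.11776424 -0.32221343] down [-0.09173224  0.99125403  0.09487171]
```

Emit:
play_rows([
  [[18,24,-2],[0,0,0],0],
  [[18,24,-2],[0,0,0],0],
  [[18,22,-1],[0,0,0],0],
  [[0,25,1.5],[0,0,0],0],
  [[-2,25,2],[0,0,0],0],
  [[0,5,0.5],[0,0,0],0],
  [[0,0,0],[0,0,0],0],
])

```text
clock: 22.42
position: [0.6093, 0.2631, 0.0864]
orientation: [[0.917, 0.124, -0.379], [0.388, -0.062, 0.92], [0.091, -0.99, -0.105]]
contact_force: [-0.0, 0.3, -0.0]
grip_width: -0.0001
```

Emit:
play_rows([
  [[-2,10,5],[0,0,0],0],
  [[-1,8,4],[0,0,0],0],
  [[0,3,0.3],[0,0,0],0],
  [[0,0,0],[0,0,0],0],
])

```text
clock: 22.92
position: [0.606, 0.2708, 0.0651]
orientation: [[0.917, 0.127, -0.379], [0.388, -0.06, 0.919], [0.094, -0.99, -0.105]]
contact_force: [0.2, -0.1, 0.4]
grip_width: -0.0001
```

Emit:
play_rows([
  [[-0.2,2,0.2],[0,0,0],0],
  [[-0.2,2,0.2],[0,0,0],0],
])

```text
clock: 23.18
position: [0.6065, 0.2707, 0.0614]
orientation: [[0.917, 0.128, -0.378], [0.388, -0.06, 0.92], [0.095, -0.99, -0.105]]
contact_force: [0.5, 0.3, -0.3]
grip_width: -0.0002
```

Emit:
play_rows([
  [[-0.2,2,0.2],[0,0,0],0],
  [[-0.1,1.5,0.1],[0,0,0],0],
])

```text
clock: 23.42
position: [0.6068, 0.2707, 0.0586]
orientation: [[0.917, 0.128, -0.378], [0.388, -0.06, 0.92], [0.095, -0.99, -0.105]]
contact_force: [-4.7, -1.1, 13.1]
grip_width: 0.0
```

Emit:
play_rows([
  [[-0.1,1,0.1],[0,0,0],0],
])

```text
clock: 23.55
position: [0.6068, 0.2707, 0.0587]
orientation: [[0.917, 0.129, -0.378], [0.388, -0.06, 0.92], [0.096, -0.99, -0.105]]
contact_force: [-3.0, -2.1, 9.5]
grip_width: 0.0006
```

Emit:
play_rows([
  [[0.9,0.6,2.9],[0,0,0],0],
  [[0.9,0.6,2.9],[0,0,0],0],
  [[0.9,0.6,2.9],[0,0,0],0],
])

```text
clock: 23.92
position: [0.6074, 0.2736, 0.0588]
orientation: [[0.918, 0.13, -0.374], [0.384, -0.071, 0.92], [0.093, -0.989, -0.115]]
contact_force: [-2.0, -4.5, 9.2]
grip_width: -0.0
```

Emit:
play_rows([
  [[3.7,1.2,-0.5],[0,0,0],0],
  [[3.7,1.2,-0.5],[0,0,0],0],
  [[3.7,1.2,-0.5],[0,0,0],0],
])

```text
clock: 24.3
position: [0.6151, 0.2741, 0.0587]
orientation: [[0.919, 0.124, -0.373], [0.384, -0.077, 0.92], [0.085, -0.989, -0.118]]
contact_force: [-4.7, -1.8, 9.9]
grip_width: -0.0004
```

```bash
python3 - <<'E'
from log import log;log()
from rel import *
print(robot.state()['contact_force'])
c=snap('wrist','w19');t=snap('top','t19')
cv2.imwrite('pics/t19c.png',np.clip(cv2.resize(t['pixels'][165:285,155:275,::-1],None,fx=5,fy=5,interpolation=cv2.INTER_CUBIC)*1.6,0,255).astype(np.uint8))
E
```

```text
24.3 [-25.7  56.  -10.7  92.2  31.6  32.4  54. ] [0.6151 0.2741 0.0587] [[0.919, 0.124, -0.373], [0.384, -0.077, 0.92], [0.085, -0.989, -0.118]]
[-4.72671478 -1.77377221  9.89758585]
```

View pics/w19.png

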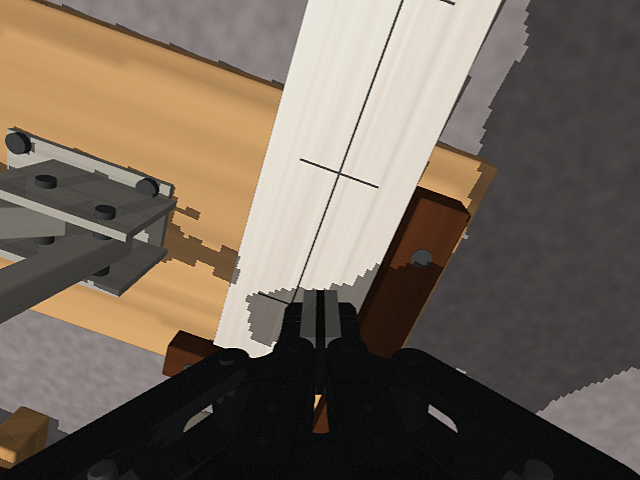

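View pics/t19c.png

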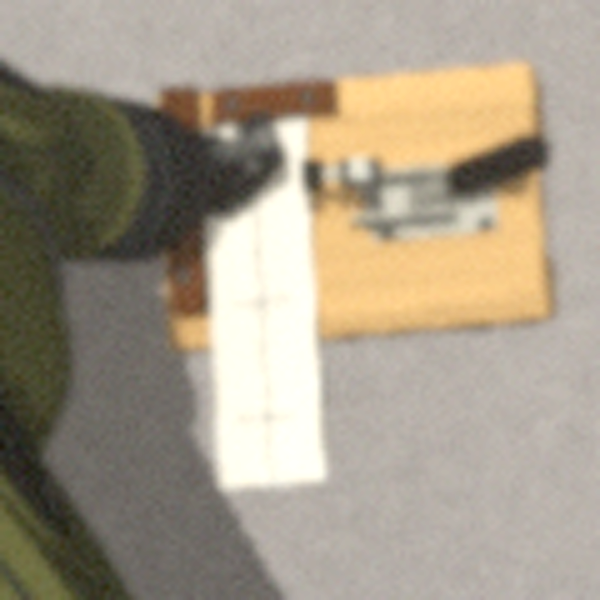

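Emit:
play_rows([
  [[3.9,1.2,0.6],[0,0,0],0],
  [[3.9,1.2,0.6],[0,0,0],0],
  [[0.9,0.8,2.8],[0,0,0],0],
])

```text
clock: 24.78
position: [0.618, 0.2749, 0.0587]
orientation: [[0.922, 0.116, -0.371], [0.381, -0.09, 0.92], [0.073, -0.989, -0.127]]
contact_force: [0.7, -5.7, 9.2]
grip_width: -0.0003
```

Emit:
play_rows([
  [[0,-15,0],[0,0,0],0],
  [[-20,-50,0],[0,0,0],0],
  [[-25,-50,10],[0,0,0],0],
  [[-20,-10,10],[0,0,0],0],
  [[0,0,0],[0,0,0],0],
])

```text
clock: 25.4
position: [0.5348, 0.2821, 0.1813]
orientation: [[0.921, 0.119, -0.371], [0.382, -0.085, 0.92], [0.078, -0.989, -0.124]]
contact_force: [0.5, 0.6, -0.3]
grip_width: -0.0001
```

```bash
python3 - <<'E'
from log import log;log()
from rel import *
c=snap('wrist','w20');t=snap('top','t20')
cv2.imwrite('pics/t20c.png',np.clip(cv2.resize(t['pixels'][165:285,155:275,::-1],None,fx=5,fy=5,interpolation=cv2.INTER_CUBIC)*1.6,0,255).astype(np.uint8))
E
```

```text
25.4 [-28.5  42.1 -13.5 100.6  27.8  39.   51.9] [0.5348 0.2821 0.1813] [[0.921, 0.119, -0.371], [0.382, -0.085, 0.92], [0.078, -0.989, -0.124]]
```

View pics/w20.png

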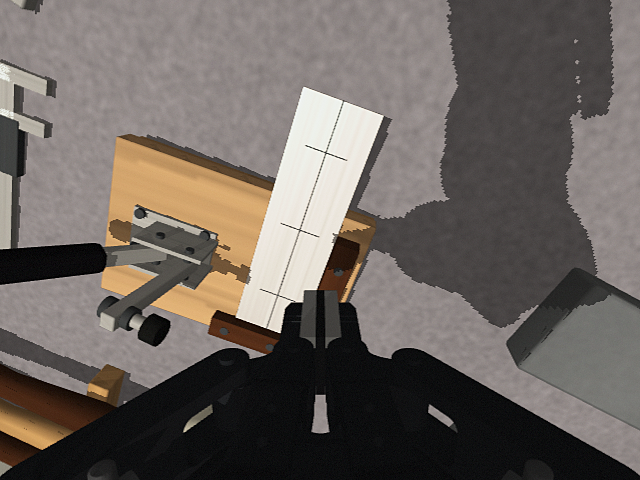

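View pics/t20c.png

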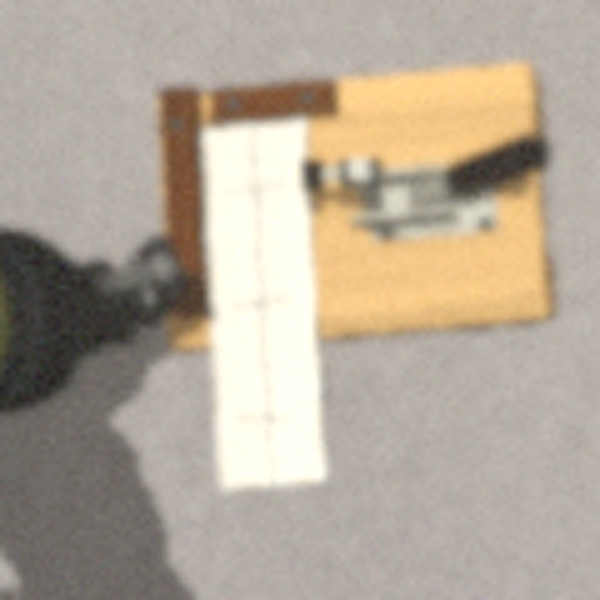

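```bash
python3 - <<'E'
from rel import *
c=load('w20');im=c['pixels'][220:345,200:390,::-1]
cv2.imwrite('pics/w20c.png',cv2.resize(im,None,fx=4.2,fy=4.5,interpolation=cv2.INTER_NEAREST))
# edges of blank and fence as lines
b=onplane(c,[(303,87),(383,117),(241,318),(313,292)],.039);print(b.round(4))
d=b[2]-b[0];print('blank right edge yaw',np.degrees(np.arctan2(d[1],d[0])))
E
```

```text
[[0.4675 0.2241 0.039 ]
 [0.4648 0.2787 0.039 ]
 [0.6549 0.2398 0.039 ]
 [0.605  0.2852 0.039 ]]
blank right edge yaw 4.767541483755035
```

View pics/w20c.png

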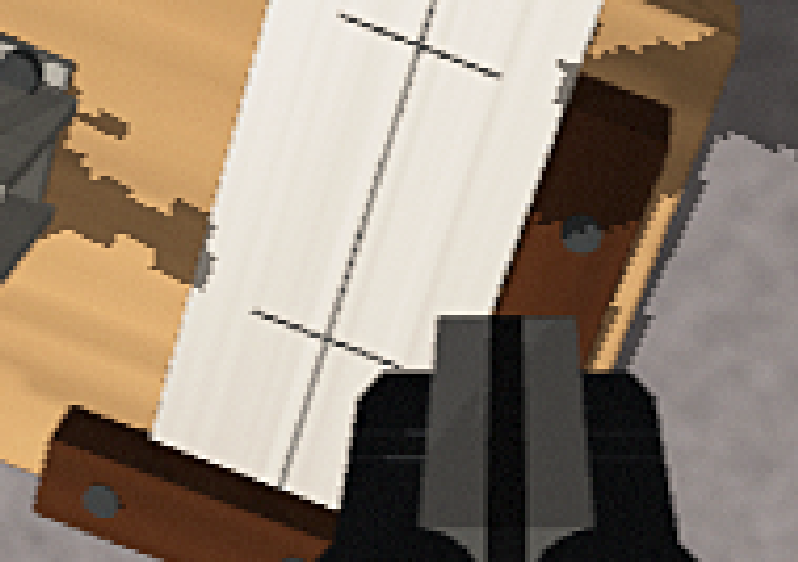

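```bash
python3 - <<'E'
from rel import *
c=load('t20');m=xyzmap(c)
v,u=np.mgrid[185:215,240:275]
k=(c['pixels'][185:215,240:275].max(2)<45)&(m[185:215,240:275,2]>.07)
P=m[185:215,240:275][k];j=np.c_[tojig(P)*1000,P[:,2]*1000]
j=j[j[:,1]<-50];print(len(j));o=np.argsort(j[:,1]);print(j[o][::6].round(0))
from go import *
T=Ro.from_matrix(robot.state()['orientation'])
go([.57,.20,.22],T,3)
track([.61,.1175,.185],T,4)
E
```

```text
64
[[  16. -115.  145.]
 [   9. -112.  145.]
 [  16. -109.  147.]
 [   8. -105.  143.]
 [   8. -100.  128.]
 [  15.  -97.  133.]
 [   8.  -92.  124.]
 [  11.  -87.  122.]
 [  13.  -81.  115.]
 [   9.  -77.  108.]
 [  11.  -71.  103.]]
dist 32.04660799632722 deg/row 0.0
[1.0, -9.4, -30.6] [0.0, 0.0, 0.0]
[1.0, -9.4, -30.6] [0.0, 0.0, 0.0]
[1.0, -9.4, -30.6] [0.0, 0.0, 0.0]
[-24.  42. -14. 101.  28.  38.  56.] 0.0 0.0 el [0.35 0.13 0.77] w [0.52 0.27 0.49]
[-19.  42. -14. 101.  29.  38.  60.] 0.0 0.0 el [0.36 0.11 0.77] w [0.54 0.23 0.49]
[-14.  42. -15. 101.  29.  38.  64.] 0.0 0.0 el [0.37 0.08 0.77] w [0.55 0.19 0.49]
[-10.  42. -16.  99.  29.  38.  68.] 0.0 0.0 el [0.38 0.04 0.76] w [0.57 0.14 0.5 ]
```

Emit:
play_rows([
  [[1,-15,-28],[0,0,0],0],
  [[1,-12,-30],[0,0,0],0],
  [[1,-6,-30],[0,0,0],0],
  [[5,0,-28],[0,0,0],0],
  [[7,5,-28],[0,0,0],0],
  [[5,10,-28],[0,0,0],0],
  [[0,0,0],[0,0,0],0],
])

```text
clock: 26.38
position: [0.626, 0.1214, 0.2164]
orientation: [[0.926, 0.117, -0.36], [0.371, -0.091, 0.924], [0.076, -0.989, -0.127]]
contact_force: [-0.5, 0.2, 0.2]
grip_width: -0.0001
```

```bash
python3 - <<'E'
from log import log;log()
from rel import *
s=robot.state();print(tojig([s['position']+.019*s['orientation'][:,1]])*1000)
snap('wrist','w21')
M=s['orientation'];d=np.array([.610,.1175,.175])-s['position'];print(M.T@d*1000)
a=np.radians(4.1);print('right',M.T@[np.sin(a),-np.cos(a),0],'down',M.T@[0,0,-1])
E
```

```text
26.375 [ -9.3  41.2 -16.6  94.9  26.7  43.9  70.9] [0.626  0.1214 0.2164] [[0.926, 0.117, -0.36], [0.371, -0.091, 0.924], [0.076, -0.989, -0.127]]
[[ 29.6762544  -92.17774706]]
[-19.35683169  39.37440067   7.40724855]
right [-0.30376496  0.09880125 -0.94761024] down [-0.075856    0.98894298  0.12742707]
```

View pics/w21.png

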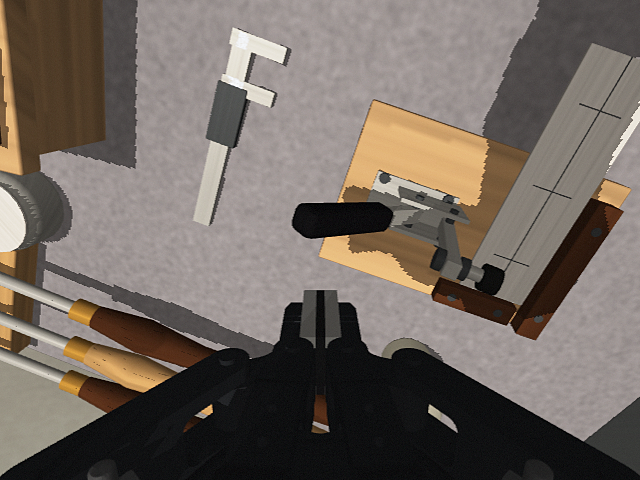

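Emit:
play_rows([
  [[-12,5,0],[0,0,0],0],
  [[-7,15,1],[0,0,0],0],
  [[-2,12,1.5],[0,0,0],0],
  [[-1,5,1],[0,0,0],0],
  [[0,0,0],[0,0,0],0],
])

```text
clock: 27.05
position: [0.6079, 0.1208, 0.1756]
orientation: [[0.923, 0.118, -0.367], [0.377, -0.083, 0.922], [0.078, -0.99, -0.121]]
contact_force: [0.3, -0.5, 0.2]
grip_width: 0.0001
```

```bash
cat > tip.py <<'E'
from rel import *
s=robot.state();t=s['position']+.019*s['orientation'][:,1];print('tip jig',(tojig([t])*1000).round(1),t[2].round(4),'F',s['contact_force'].round(1))
E
python3 tip.py
```

```text
tip jig [[ 11.7 -91.4]] 0.1568 F [ 0.3 -0.5  0.2]
```

Emit:
play_rows([
  [[0,6,-5],[0,0,0],0],
  [[-1,6,0],[0,0,0],0],
  [[-0.3,4,0.5],[0,0,0],0],
])

```text
clock: 27.42
position: [0.6122, 0.1153, 0.1609]
orientation: [[0.922, 0.121, -0.367], [0.377, -0.082, 0.922], [0.082, -0.989, -0.121]]
contact_force: [-0.8, 0.7, 4.0]
grip_width: -0.0003
```

```bash
python3 tip.py
```

```text
tip jig [[ 15.6 -97.1]] 0.1421 F [-0.8  0.7  4. ]
```

Emit:
play_rows([
  [[-0.3,4,0.5],[0,0,0],0],
  [[-0.3,4,0.5],[0,0,0],0],
])

```text
clock: 27.68
position: [0.6131, 0.1162, 0.1533]
orientation: [[0.922, 0.124, -0.367], [0.378, -0.08, 0.923], [0.085, -0.989, -0.121]]
contact_force: [-0.9, 0.9, 3.6]
grip_width: -0.0
```

```bash
python3 tip.py
```

```text
tip jig [[ 16.6 -96.2]] 0.1346 F [-0.9  0.9  3.6]
```

Emit:
play_rows([
  [[-2.3,6.4,-4],[0,0,0],0],
  [[-2.3,6.4,-4],[0,0,0],0],
  [[-2.3,6.4,-4],[0,0,0],0],
])

```text
clock: 28.05
position: [0.6143, 0.1011, 0.135]
orientation: [[0.921, 0.126, -0.367], [0.378, -0.079, 0.922], [0.087, -0.989, -0.121]]
contact_force: [-0.6, 1.3, 3.0]
grip_width: 0.0001
```

```bash
python3 tip.py
```

```text
tip jig [[  16.8 -111.4]] 0.1162 F [-0.6  1.3  3. ]
```

Emit:
play_rows([
  [[-1.8,6.5,-2.8],[0,0,0],0],
  [[-1.8,6.5,-2.6],[0,0,0],0],
  [[-1.8,6.5,-2.4],[0,0,0],0],
  [[-1.5,6.3,-1.4],[0,0,0],0],
])

```text
clock: 28.55
position: [0.6151, 0.087, 0.1079]
orientation: [[0.922, 0.127, -0.367], [0.378, -0.079, 0.922], [0.088, -0.989, -0.12]]
contact_force: [0.6, 0.4, 3.4]
grip_width: 0.0002
```

```bash
python3 tip.py
```

```text
tip jig [[  16.6 -125.5]] 0.0892 F [0.6 0.4 3.4]
```

Emit:
play_rows([
  [[-0.9,6,-0.5],[0,0,0],0],
  [[-0.9,6,-0.3],[0,0,0],0],
  [[-0.8,5,0],[0,0,0],0],
])

```text
clock: 28.92
position: [0.6154, 0.0831, 0.0897]
orientation: [[0.922, 0.127, -0.367], [0.378, -0.079, 0.922], [0.088, -0.989, -0.121]]
contact_force: [1.2, -0.4, 3.2]
grip_width: -0.0003
```

```bash
python3 tip.py
```

```text
tip jig [[  16.6 -129.4]] 0.0709 F [ 1.2 -0.4  3.2]
```

Emit:
play_rows([
  [[-0.3,3,0.3],[0,0,0],0],
  [[-0.2,3,0.3],[0,0,0],0],
])

```text
clock: 29.18
position: [0.6157, 0.083, 0.0879]
orientation: [[0.922, 0.13, -0.366], [0.377, -0.081, 0.922], [0.09, -0.988, -0.124]]
contact_force: [-10.4, -0.3, 37.3]
grip_width: 0.0
```

Emit:
play_rows([
  [[-0.3,3,0.3],[0,0,0],0],
])

```text
clock: 29.3
position: [0.6157, 0.0831, 0.0881]
orientation: [[0.922, 0.131, -0.365], [0.377, -0.082, 0.922], [0.091, -0.988, -0.126]]
contact_force: [-7.7, -0.0, 30.2]
grip_width: 0.0002
```

```bash
python3 tip.py; python3 -c "
from h import *;snap('wrist','w22')"
```

```text
tip jig [[  16.9 -129.5]] 0.0693 F [-7.7 -0.  30.2]
```

View pics/w22.png

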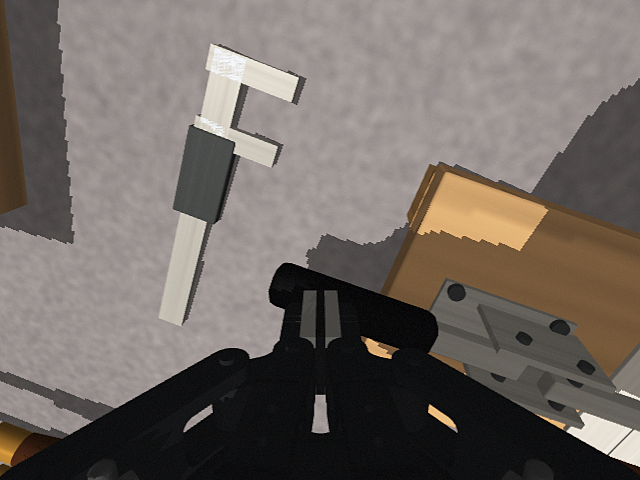

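Emit:
play_rows([
  [[0,-8,0],[0,0,0],0],
  [[0,-40,0],[0,0,0],0],
  [[0,-50,0],[0,0,0],0],
  [[-5,-40,0],[0,0,0],0],
  [[-30,0,0],[0,0,0],0],
  [[0,0,0],[0,0,0],0],
])

```text
clock: 30.1
position: [0.5589, 0.0804, 0.2225]
orientation: [[0.922, 0.12, -0.367], [0.378, -0.086, 0.922], [0.079, -0.989, -0.125]]
contact_force: [1.5, -0.7, 0.2]
grip_width: 0.0002
```

```bash
python3 - <<'E'
from rel import *
c=snap('wrist','w23');t=snap('top','t23');s=snap('scene','s23')
cv2.imwrite('pics/t23c.png',np.clip(cv2.resize(t['pixels'][165:285,155:275,::-1],None,fx=5,fy=5,interpolation=cv2.INTER_CUBIC)*1.6,0,255).astype(np.uint8))
cv2.imwrite('pics/s23c.png',cv2.resize(s['pixels'][250:410,290:450,::-1],None,fx=3.7,fy=3.7,interpolation=cv2.INTER_CUBIC))
E
```

```text
(no output)
```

View pics/w23.png

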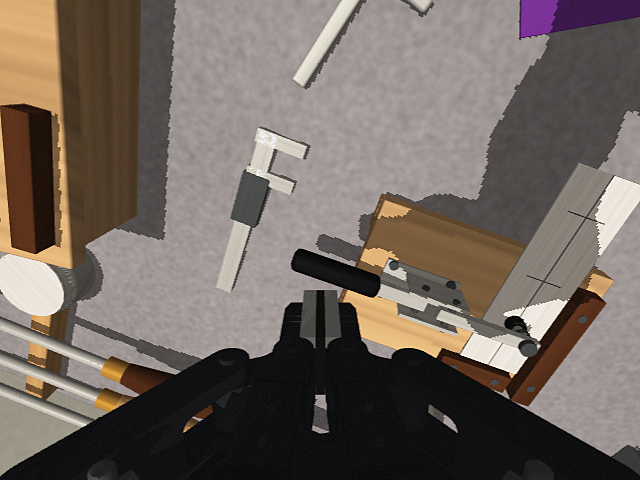

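View pics/t23c.png

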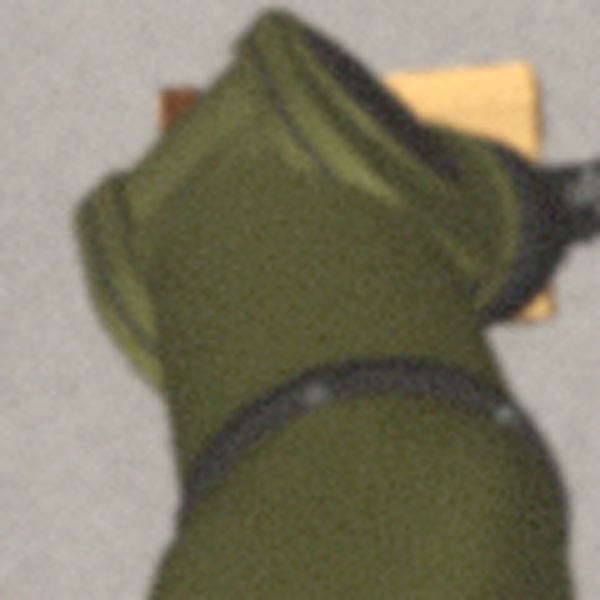

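View pics/s23c.png

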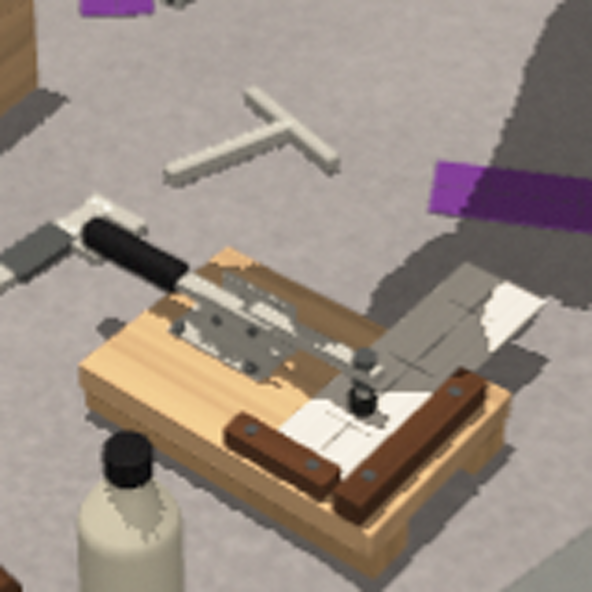

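View pics/t23.png

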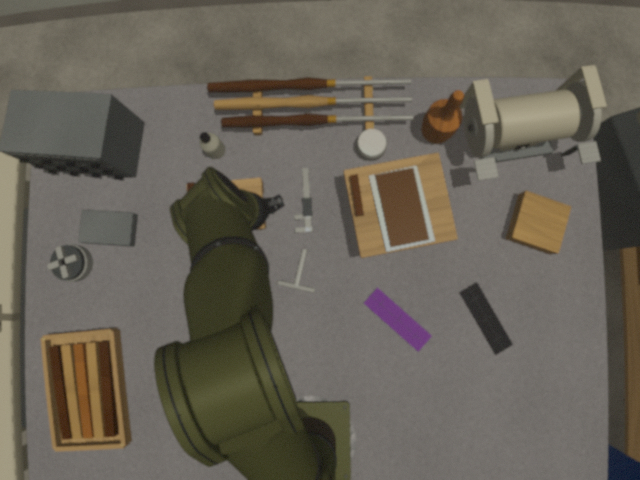

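```bash
python3 - <<'E'
from h import *
c=load('w23');cv2.imwrite('pics/w23c.png',cv2.resize(c['pixels'][260:410,430:620,::-1],None,fx=4,fy=4,interpolation=cv2.INTER_NEAREST))
E
```

```text
(no output)
```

View pics/w23c.png

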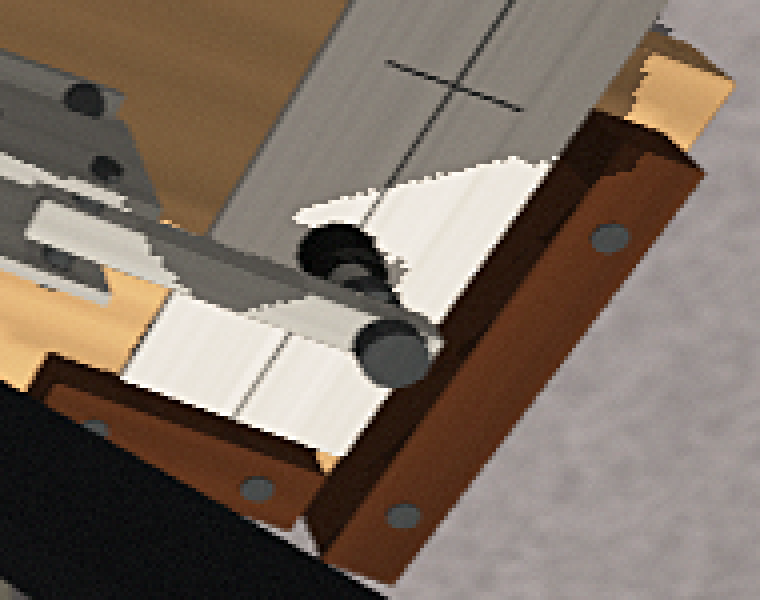

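The view from the right shows both inner faces: the blank sits flush along the fence and against the stop, with the clamp foot on it. Handing in.

```bash
python3 -c "
from bench import robot
print(robot.state()['clock'],robot.state()['contact_force']);print(robot.hand_in())"
```

```text
30.25 [0.69331617 0.37244794 0.6005611 ]
the job is handed in; nothing more can be done
None
```

The blank is in the drilling jig, against the fence and end stop, with the clamp closed on it. I handed the job in at about 30 s.

**What I did**
- I slid the silver strip by fingertip until it overhung the riser's front edge by about 49.5 mm (measured), then pinched it by that end and lifted it off.
- I laid it in the jig and let go. It first lay about 4–5 mm short of the stop and slightly skewed.
- I dragged it with light fingertip pressure into the corner of fence and stop, then pushed the toggle handle down to its stop. The fingertip ended 69 mm above the bench, as expected for a level handle, and the force rose to 37 N there.

**Last checks**
- **Fit:** close views show no gap along the fence or at the stop, and the rubber foot is on the blank.
- **Rest of the scene:** the two lower sheets, pen blank, caliper, chuck key and look-alikes appear unmoved, except the left-hand purple strip: the arm hid it in the last top view, and I saw it only in the scene view. The gripper was touching nothing.

**What disagreed or went wrong**
- **Jig angle:** my measurements of it ranged from about 3° to 5°, so I judged the fit from the close views rather than from coordinates.
- **Stalled lowering:** lowering at the jig once stalled with almost no force at the wrist. The arm may have touched the bench or the tray there. I can't say how hard, because only the wrist force is measured; I backed off, and the tray had not moved.

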